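# Clear the spent coffee pods and load the press

## Task

Change over the coffee pod station: swing the press clamp open, press the pedal of the bin so that its lid stands open, and drop every spent (squashed, short) pod into the bin: the one left in the press cradle and all those on the counter. Then take hold of the pedal and gently ease it back up until the lid is shut, working the lid by its pedal only. Stand the fresh (tall) pod flange down in the emptied cradle and close the clamp fully so that it drives the pod home; leave the cup and the tamper that stand near the pods where they are.

Things in the scene. Friction and masses are not known exactly. Their poses are not given: they have to be found in the camera images.
- bin: a steel pedal bin for spent pods, fixed to the counter: 150 mm deep (x) by 160 mm wide (y), 100 mm high, walls 5 mm, open top under a hinged lid. Origin: centre of its underside; x points to its rear (lid hinge), -x to its front (pedal), z up. With the lid fully open, the lid stands upright along the rear wall (x about +78 mm, y within 83 mm, up to 260 mm above the counter).
- bin_lid (a joint): the bin's lid, hinged on the rear rim: 0 shut, 1.52 fully open. It is linked to the pedal (lid angle = 4 x pedal angle). Do not touch the lid itself.
- pedal (a joint): the pedal: 0 up (lid shut), 0.38 rad fully down (lid fully open). A friction hinge: it stays where it is left. About 9 N down on the tread moves it down; about 4 to 7 N lifts it.
- pedal_tread (a point): centre of the top face of the pedal's rubber tread, in front of the bin: 34 mm long (bin x), 40 mm wide (bin y), 10 mm thick, both sides free so that it can be pinched across its width from above. 85 mm above the counter when up, 47 mm when down. Its x, y, z axes lie along the bin's at joint 0, although the tread then slopes: it is 0.18 rad nose up (front edge higher) with the pedal up and 0.2 rad nose down with it down.
- pedal_hinge (a point): point on the pedal's hinge axis (which runs along the bin's y), 50 mm in front of the bin's centre, 62 mm above the counter; the tread's centre turns about it at 100 mm radius.
- press: a hand-lever pod press, fixed to the counter: base 180 by 130 by 30 mm high, on it a round cradle and, at the rear, two posts that reach 100 mm high at x +58 to +88 mm, y 46 to 58 mm to either side. Origin: centre of the base's underside, on the cradle's axis; x points to the rear (clamp hinge), -x to its front, z up.
- cradle (a point): centre of the cradle's sprung floor plate when it is up (50 mm above the counter), where the underside of a pod rests. The cradle's wall is 56 mm across inside, 72 mm outside, and its rim stands 10 mm above this point. Pushed by the clamp, the plate sinks up to 12 mm (2 to 5 N); a fresh pod under the shut clamp stands 9 mm below this point. Axes as press.
- clamp (a joint): the press clamp, a U-shaped steel lever hinged at the rear, with a round press head under a cross plate at half length: 0 shut (level, over the cradle), grows as it swings up and back, stop at 1.85 rad. Stiff hinge: stays where it is left (about 4 to 8 N at the bar moves it). The cradle is free to reach from above once it is past 1.6 rad. It starts shut or nearly so.
- clamp_bar (a point): middle of the wooden grip bar that joins the free ends of the clamp's two arms: 12 mm thick, along the press's y, 73 mm free between the arms. 160 mm from the hinge axis; when shut it is 85 mm above the counter, 85 mm in front of the cradle's axis. Axes as press when shut; they turn with the clamp.
- clamp_hinge (a point): point on the clamp's hinge axis (along the press's y), 75 mm behind the cradle's axis, 85 mm above the counter. Axes as press.
- spent_0: a spent pod, already squashed: bare aluminium, 28 mm high, stands on its flange (50 mm across, 4 mm thick), above it a straight round body 40 mm across. Origin: centre of the flange's underside; z is the pod's axis, up when it stands. 30 g. This one lies in the press cradle at the start.
- spent_1: a spent pod, already squashed: bare aluminium, 28 mm high, stands on its flange (50 mm across, 4 mm thick), above it a straight round body 40 mm across. Origin: centre of the flange's underside; z is the pod's axis, up when it stands. 30 g. On the counter, if present (two to four of spent_1 to spent_4 are).
- spent_2: a spent pod, already squashed: bare aluminium, 28 mm high, stands on its flange (50 mm across, 4 mm thick), above it a straight round body 40 mm across. Origin: centre of the flange's underside; z is the pod's axis, up when it stands. 30 g. On the counter, if present (two to four of spent_1 to spent_4 are).
- spent_3: a spent pod, already squashed: bare aluminium, 28 mm high, stands on its flange (50 mm across, 4 mm thick), above it a straight round body 40 mm across. Origin: centre of the flange's underside; z is the pod's axis, up when it stands. 30 g. On the counter, if present (two to four of spent_1 to spent_4 are).
- spent_4: a spent pod, already squashed: bare aluminium, 28 mm high, stands on its flange (50 mm across, 4 mm thick), above it a straight round body 40 mm across. Origin: centre of the flange's underside; z is the pod's axis, up when it stands. 30 g. On the counter, if present (two to four of spent_1 to spent_4 are).
- fresh: the fresh pod: bare aluminium, 44 mm high, stands on its flange (50 mm across, 4 mm thick), above it a straight round body 40 mm across. On the counter at the start. Origin: centre of the flange's underside; z is the pod's axis, up when it stands. 30 g.
- espresso_cup: a small white cup, 58 mm across, 50 mm high, standing among the pods: leave it. Origin: centre of its underside.
- tamper: a steel tamper, 54 mm across, 56 mm high, standing upright: leave it. Origin: centre of its underside.

How it is judged:
On the way, in this order (a step that is already met when the one before it is completed fails the run):
1. the bin's lid is raised with its pedal (value of joint pedal above 0.3 rad and value of joint bin_lid above 1.15 rad), for 0.2 s.
2. every spent pod is in the bin (x of spent_0 in the frame of bin between -0.075 and 0.075 m and y of spent_0 in the frame of bin between -0.08 and 0.08 m and z of spent_0 in the frame of bin between -0.01 and 0.085 m and x of spent_1 in the frame of bin between -0.075 and 0.075 m and y of spent_1 in the frame of bin between -0.08 and 0.08 m and z of spent_1 in the frame of bin between -0.01 and 0.085 m and x of spent_2 in the frame of bin between -0.075 and 0.075 m and y of spent_2 in the frame of bin between -0.08 and 0.08 m and z of spent_2 in the frame of bin between -0.01 and 0.085 m and x of spent_3 in the frame of bin between -0.075 and 0.075 m and y of spent_3 in the frame of bin between -0.08 and 0.08 m and z of spent_3 in the frame of bin between -0.01 and 0.085 m and x of spent_4 in the frame of bin between -0.075 and 0.075 m and y of spent_4 in the frame of bin between -0.08 and 0.08 m and z of spent_4 in the frame of bin between -0.01 and 0.085 m), for 0.2 s.
3. the pedal is back up and the lid shut (value of joint pedal below 0.04 rad and value of joint bin_lid below 0.16 rad), for 0.2 s.
At the end, for the whole second after the job is handed in: All spent pods present are in the bin; pedal up (within 0.04 rad), lid shut (0.16 rad); the fresh pod at rest in the cradle, upright (0.12 rad), within 6 mm of its axis and at least 5.5 mm below the cradle point (9 mm is home); clamp shut (0.06 rad) (all of step 2 and all of step 3 and horizontal distance between fresh and cradle below 0.006 m and angle between fresh's own z axis and vertical below 0.12 rad and z of fresh in the frame of cradle between -0.014 and -0.0055 m and value of joint clamp below 0.06 rad and linear speed of fresh below 0.02 m/s); the robot touches nothing.
It fails at once if the lid moved by the robot's touch instead of by its pedal (contact force between any of the fingers, the arm and bin_lid above 1.5 N and (velocity of joint bin_lid above 0.5 rad/s or velocity of joint bin_lid below -0.5 rad/s)).
It fails at once if the pedal let up with a jerk (faster than 1.5 rad/s, 15 cm/s at the tread) (velocity of joint pedal below -1.5 rad/s).
It fails at once if a bystander moved more than 4 cm (distance of any of espresso_cup, tamper from where it was at the start of the episode above 0.04 m).
Of spent_1, spent_2, spent_3, spent_4 only 2 to 4 are there at a start; the rules pass over those that are not, and their reading is None.
At some moment in a run one of spent_1, spent_2, spent_3, spent_4 may be knocked a few centimetres aside while the robot is not near it.
Once in a run the grip may slacken for a moment while it holds something.
It also fails if it takes over 210 s, if anything falls off the work surface, if the arm or the gripper's body presses on something with over 40 N, if the wrist force passes 120 N, or if a joint passes its speed limit or range.

## Robot

A 6-joint arm with a two-finger parallel gripper is mounted at the origin on the work surface. World frame = base frame: x ahead of the robot, y to its left, z up, the work surface at z = 0. Lengths are in m, angles in rad, forces in N, time in s.
With the tool pointing down it reaches from about 0.3 to 0.95 m from the base axis. Payload 3.1 kg.
Tool frame: the origin (TCP) lies between the finger pads; the fingertips stand 17 mm ahead of it and the grasp point (between the pads) lies 2 mm behind it; y points along the fingers, x is the direction in which the jaws open and shut, and the axes are right-handed (so a half turn about y gives the same grasp; the last joint's range is limited). The gripper opens to 85 mm and grips with 20 to 120 N. Pads are 22 mm wide; open, the fingers measure 114 mm over their backs; the gripper's body (76 mm by 85 mm) begins 54 mm behind the grasp point. The pads swing forward as they close: fully open they stand 13 mm farther back than shut.
Start: joints at [-1.365, 0.308, 1.634, -0, 1.2, -0.07], TCP at [0.17, -0.601, 0.248] pointing down, gripper open.
Joint ranges: [-3.06, 3.06], [-0.79, 1.96], [0.05, 2.63], [-1.19, 4.34], [0.05, 2.64], [-2.94, 2.94]. Speed limits (rad/s): [2.79, 2.79, 3.14, 3.14, 3.14, 3.14].

## Interface

Orientations are given as [roll, pitch, yaw] about the fixed x, y, z axes, in that order (R = Rz(yaw) Ry(pitch) Rx(roll)).
In Python, from station import readout, eyes, workorder gives the robot as it stands.
- The arm moves only by the tool move_arm, never from a script. Its argument "series" is one flat list of numbers, 6 for each row, row after row: the shift along the tool's x, y, z in mm, then the turn, a rotation vector about the tool's x, y, z in rad. A call has 1 to 12 rows; each row shifts and turns the commanded pose from where the row before left it, along the tool's axes as they then stand; what a row does not reach is not made up. A row lasts 1/10 s, in which the tool goes at most 50 mm and 8.59 degrees, less where a joint would pass 70% of its speed; a pose out of reach is approached as far as the arm can. A call with a gripper value outside its range is refused whole. "gripper" is the finger opening in mm, from 0 to 85.4, set as the call begins (left out, the last holds). The fingers move at their own pace and stop on an object; the grip force is fixed at half the most. Time passes only in rows, so rows that do not move let the fingers close. It gives the time, the measured TCP pose, the force and the opening at its end, in the units of the state.
- readout.observe(): the state, without advancing time (a new reading comes with each control period).
- eyes.grab_frame(name): name is "scene" or "top" or "wrist"; returns a dict with "img" (384x512x3 uint8, blue, green, red), "fov_y" (degrees; the focal length in pixels is half the picture's height over the tangent of half this angle, whatever the lens; pixels are square), "cx", "cy" (the principal point, pixels), "k1" (the pictures are not rectified: a ray, as slopes to the right and down, at radius r is drawn at 1 + k1 r^2 times it, then the intrinsics apply), "cam_to_world" (4x4, takes a point from camera to world coordinates). Camera axes: x right, y down, z forward; pixel columns grow to the right and rows downward; lengths in m; the calibration is good to about 2 mm. A picture is of the moment at which its call begins. There is no depth.
- workorder.finish_job(): hands the job in, once; it reports no verdict.
The state is a dict: "time_s": time; "joints": joint angles; "dq": joint speeds; "tau": joint torques, N m; "eef_pos": TCP position; "tool_rot": TCP orientation; "contact_force": force on the tool from outside, world axes, zero at the start; "torque": the same for the moment, N m; "finger_gap": opening from 0.0 (shut) to 1.0 (fully open).
Only numpy, scipy, OpenCV 4.12 (cv2) and the standard library are available. Lean on these libraries where they do the work, as an engineer would, in place of code of your own. Each camera call takes 0.05 s, during which the arm holds its last target. There are 200 camera calls.

## Working session

There is one attempt and no reset: what is moved stays moved. The work goes in short steps, Python scripts to look and compute and a tool call to move; the robot and the scene stay as the last step left them, time stands still between calls to the robot, and variables do not carry over. Pictures are saved under pics/ and viewed, about 12 in all and at most 16, crops included, and the job is handed in when it is done.

Besides the shell and the picture viewer there is one more tool, called after ">>>" by a JSON object that holds its "op" and its "data". move_arm: Moves the arm, as the interface text tells. Its arguments: {"type":"object","properties":{"series":{"type":"array"},"gripper":{"type":"number"}},"required":["series"]}

```bash
mkdir -p pics; ls; python3 - <<'E'
from station import readout, eyes
import cv2, json
print(readout.observe())
for n in ("scene","top","wrist"):
    f=eyes.grab_frame(n); cv2.imwrite(f"pics/a_{n}.png",f["img"]); print(n,{k:(v if not hasattr(v,'tolist') else v.tolist()) for k,v in f.items() if k!="img"})
E
```

```text
pics
{'time_s': 0.0, 'joints': array([-1.36470097e+00,  3.09029703e-01,  1.63522813e+00,  2.15700554e-06,
        1.19976966e+00, -6.97188988e-02]), 'dq': array([ 0.00102888, -0.00138949,  0.00128374, -0.00046118, -0.00045303,
        0.00036161]), 'tau': array([ 1.49257644e-04, -4.15253663e+01, -2.76666123e+01, -4.19259379e-05,
        1.03017144e-02, -3.25848553e-06]), 'eef_pos': array([ 0.17000001, -0.60057705,  0.2470119 ]), 'tool_rot': array([-1.57062471,  0.00242878, -1.29498265]), 'contact_force': array([-0.24285399,  0.39161291,  0.10375141]), 'torque': array([ 0.00958864,  0.01002502, -0.01527585]), 'finger_gap': 0.998741002659537}
scene {'fov_y': 47.0077043088294, 'cx': 260.2125485906818, 'cy': 195.83831256084179, 'k1': -0.14465618817772022, 'cam_to_world': [[0.04775412650642081, 0.6624997110368208, -0.7475384112390063, 1.290719782067203], [0.9987098167364521, -0.04460782866345387, 0.0242660993193016, -0.05511575145422563], [-0.017269781580872043, -0.7477327560686778, -0.6637751728907073, 0.7639196301781178], [0.0, 0.0, 0.0, 1.0]]}
top {'fov_y': 49.234098261525666, 'cx': 261.81521422280343, 'cy': 192.71749303334093, 'k1': -0.12457375209917533, 'cam_to_world': [[0.021243017550872975, -0.9909938946173393, 0.1322113271867836, 0.4408234290038245], [-0.9994939413165965, -0.024182313997763598, -0.020665840440913463, -0.009345147726788355], [0.023676897532173235, -0.1317054156854266, -0.991006098872444, 0.9281512426874753], [0.0, 0.0, 0.0, 1.0]]}
wrist {'fov_y': 64.32516404756714, 'cx': 259.0654561294669, 'cy': 188.56042404494175, 'k1': -0.053501944149769755, 'cam_to_world': [[0.27292814980756575, -0.9251784245023752, -0.2637330238667897, 0.2359044313667633], [-0.9620313849624589, -0.26315991480315315, -0.0724049279262742, -0.5823507395874774], [-0.0024164829465239484, 0.27348078922677327, -0.9618744297121476, 0.37269298068617845], [0.0, 0.0, 0.0, 1.0]]}
```

```bash
python3 - <<'E'
import cv2
for n in ("scene","top"):
    i=cv2.imread(f"pics/a_{n}.png"); cv2.imwrite(f"pics/b_{n}.png",cv2.resize(i,(800,600),interpolation=cv2.INTER_CUBIC))
E
```

```text
(no output)
```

View pics/b_top.png

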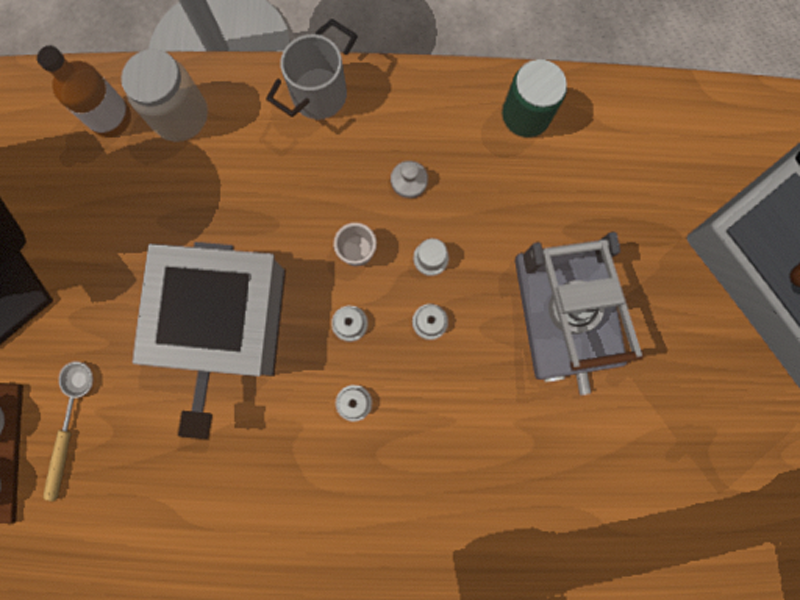

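View pics/b_scene.png

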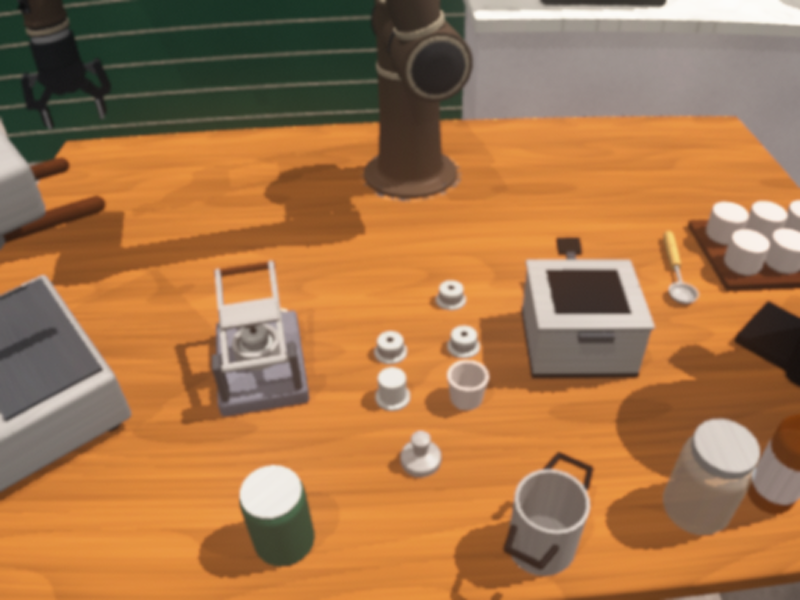

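```bash
cat > h.py <<'E'
import numpy as np, cv2
from station import readout, eyes
def cal(f):
    F=f["img"].shape[0]/2/np.tan(np.radians(f["fov_y"])/2)
    return np.array([[F,0,f["cx"]],[0,F,f["cy"]],[0,0,1]]),np.array([f["k1"],0,0,0,0.]),f["cam_to_world"]
def unproj(f,px,z):
    K,d,T=cal(f); px=np.atleast_2d(np.array(px,float))
    n=cv2.undistortPoints(px[:,None],K,d)[:,0]
    r=np.c_[n,np.ones(len(n))]@T[:3,:3].T; o=T[:3,3]
    return o+r*((np.asarray(z)-o[2])/r[:,2])[:,None]
def proj(f,P):
    K,d,T=cal(f); P=np.atleast_2d(np.array(P,float)); W=np.linalg.inv(T)
    return cv2.projectPoints(P,cv2.Rodrigues(W[:3,:3])[0],W[:3,3],K,d)[0][:,0]
def grab(name,save=None,crop=None,s=1.5625):
    f=eyes.grab_frame(name)
    if save:
        i=f["img"]
        if crop: i=i[crop[1]:crop[3],crop[0]:crop[2]]
        cv2.imwrite(f"pics/{save}.png",cv2.resize(i,None,fx=s,fy=s,interpolation=cv2.INTER_CUBIC))
    return f
E
python3 - <<'E'
from h import *
np.set_printoptions(precision=4,suppress=True)
t=grab("top"); s=grab("scene"); k=1.5625
def T(p,z): return unproj(t,np.array(p)/k,z)
def S(p,z): return unproj(s,np.array(p)/k,z)
print("pods",T([(349,322),(430,321),(353,403)],.028), S([(464,334),(391,340),(452,287)],.028))
print("fresh",T((431,246),.044),S((392,378),.044),"cup",T((355,242),.05),"tamper",T((409,172),.056))
print("bin rim",T([(149,246),(273,254),(263,375),(134,362)],.105))
print("bin rim S",S([(528,262),(640,261),(652,328),(535,328)],.105))
print("tread",T([(184,411),(212,413),(209,439),(179,436)],.085))
print("press base top",T([(516,254),(537,380)],.03))
print("press S base",S([(216,393),(308,390)],[.03,.03]))
print("hinge posts T",T([(534,247),(615,238)],.1))
for z in (.085,.1,.115): print("bar",z,T([(579,366),(634,357)],z),S([(222,272),(268,264)],z))
E
```

```text
pods [[ 0.5298  0.0542  0.028 ]
 [ 0.5339 -0.0576  0.028 ]
 [ 0.4191  0.0453  0.028 ]] [[ 0.5326  0.0567  0.028 ]
 [ 0.5383 -0.0556  0.028 ]
 [ 0.4196  0.0492  0.028 ]]
fresh [[ 0.6363 -0.0564  0.044 ]] [[ 0.6313 -0.0566  0.044 ]] cup [[0.6378 0.0482 0.05  ]] tamper [[ 0.7378 -0.0236  0.056 ]]
bin rim [[0.6146 0.3128 0.105 ]
 [0.6073 0.1493 0.105 ]
 [0.4528 0.1546 0.105 ]
 [0.4641 0.3214 0.105 ]]
bin rim S [[0.4586 0.1619 0.105 ]
 [0.4671 0.3394 0.105 ]
 [0.6182 0.3103 0.105 ]
 [0.6066 0.1449 0.105 ]]
tread [[0.4039 0.2592 0.085 ]
 [0.4026 0.2224 0.085 ]
 [0.3695 0.2248 0.085 ]
 [0.3718 0.2642 0.085 ]]
press base top [[ 0.6313 -0.1773  0.03  ]
 [ 0.4553 -0.2066  0.03  ]]
press S base [[ 0.633  -0.3092  0.03  ]
 [ 0.6343 -0.1766  0.03  ]]
hinge posts T [[ 0.6264 -0.1879  0.1   ]
 [ 0.6421 -0.2969  0.1   ]]
bar 0.085 [[ 0.4734 -0.2502  0.085 ]
 [ 0.4863 -0.3246  0.085 ]] [[ 0.4244 -0.3212  0.085 ]
 [ 0.4092 -0.2484  0.085 ]]
bar 0.1 [[ 0.4729 -0.2459  0.1   ]
 [ 0.4855 -0.319   0.1   ]] [[ 0.4436 -0.3153  0.1   ]
 [ 0.4287 -0.2441  0.1   ]]
bar 0.115 [[ 0.4723 -0.2416  0.115 ]
 [ 0.4847 -0.3134  0.115 ]] [[ 0.4627 -0.3094  0.115 ]
 [ 0.4482 -0.2399  0.115 ]]
```

```bash
cat >> h.py <<'E'
from scipy.spatial.transform import Rotation as Ro
np.set_printoptions(precision=4,suppress=True)
PR=dict(c=np.array([.555,-.257]),yaw=.168); BI=dict(c=np.array([.535,.2345]),yaw=-.05)
def loc(b,x,y,z=0.):
    c,s=np.cos(b["yaw"]),np.sin(b["yaw"]); return np.array([b["c"][0]+c*x-s*y,b["c"][1]+s*x+c*y,z])
def target(yaw,tilt=0.):   # tilt about tool z, applied after pointing down
    return Ro.from_euler("xyz",[-np.pi/2,0,yaw])*Ro.from_rotvec([0,0,tilt])
def plan(pos,yaw,tilt=0.,st=None):
    st=st or readout.observe(); R=Ro.from_euler("xyz",st["tool_rot"]); G=target(yaw,tilt)
    d=R.inv().apply(np.array(pos)-st["eef_pos"])*1000; r=(R.inv()*G).as_rotvec()
    print("at",st["eef_pos"],st["tool_rot"],"shift",d,"|",np.linalg.norm(d)/50,"rows; turn",r,np.linalg.norm(r)/.149,"rows"); return d,r
E
python3 -c "
from h import *
plan([.40,-.285,.25],.168)"
```

```text
at [ 0.1701 -0.601   0.2477] [-1.5707  0.0011 -1.295 ] shift [-241.474    -2.0334  307.2723] | 7.816139648576708 rows; turn [-0.0009 -1.463  -0.0009] 9.81862946718519 rows
```

>>> {"op": "move_arm", "data": {"series": [-27,0,34,0,0,0,-27,0,34,0,0,0,-27,0,34,0,0,0,-27,0,34,0,0,0,-27,0,34,0,0,0,-27,0,34,0,0,0,-27,0,34,0,0,0,-27,0,34,0,0,0,-26,0,34,0,0,0], "gripper": 30}}

```text
time_s: 1.15
eef_pos: [0.3994, -0.2836, 0.2484]
tool_rot: [-1.571, -0.0, -1.295]
contact_force: [0.9, -0.8, -0.2]
finger_gap: 0.354
```

>>> {"op": "move_arm", "data": {"series": [0,0,0,0,-0.133,0,0,0,0,0,-0.133,0,0,0,0,0,-0.133,0,0,0,0,0,-0.133,0,0,0,0,0,-0.133,0,0,0,0,0,-0.133,0,0,0,0,0,-0.133,0,0,0,0,0,-0.133,0,0,0,0,0,-0.133,0,0,0,0,0,-0.133,0,0,0,0,0,-0.133,0,0,0,0,0,0,0]}}

```text
time_s: 2.35
eef_pos: [0.3986, -0.2851, 0.2482]
tool_rot: [-1.571, 0.0, 0.168]
contact_force: [-0.6, 0.6, -0.3]
finger_gap: 0.351
```

```bash
python3 -c "
from h import *
plan([.479,-.27,.2],.168)
f=grab('wrist','w1')
a=.3
for P in [loc(PR,.075-.16*np.cos(a),0,.085+.16*np.sin(a)),loc(PR,0,0,.078),loc(PR,.09,.065,.03),loc(PR,.09,-.065,.03),loc(PR,-.09,.065,.03),loc(PR,-.09,-.065,.03)]: print(P,proj(f,P)*1.5625)
"
```

```text
at [ 0.3986 -0.2851  0.2482] [-1.5707  0.0001  0.1678] shift [81.7725 48.2244  1.5048] | 1.8989052547335163 rows; turn [-0.0001 -0.0002 -0.0001] 0.0016105730942528223 rows
[ 0.4782 -0.27    0.1323] [[559.8257 292.9378]]
[ 0.555 -0.257  0.078] [[652.6415 270.2835]]
[ 0.6329 -0.1779  0.03  ] [[752.0471 167.7268]]
[ 0.6546 -0.306   0.03  ] [[721.3497 337.3918]]
[ 0.4554 -0.208   0.03  ] [[504.6955 163.9309]]
[ 0.4771 -0.3361  0.03  ] [[495.3188 338.2999]]
```

View pics/w1.png

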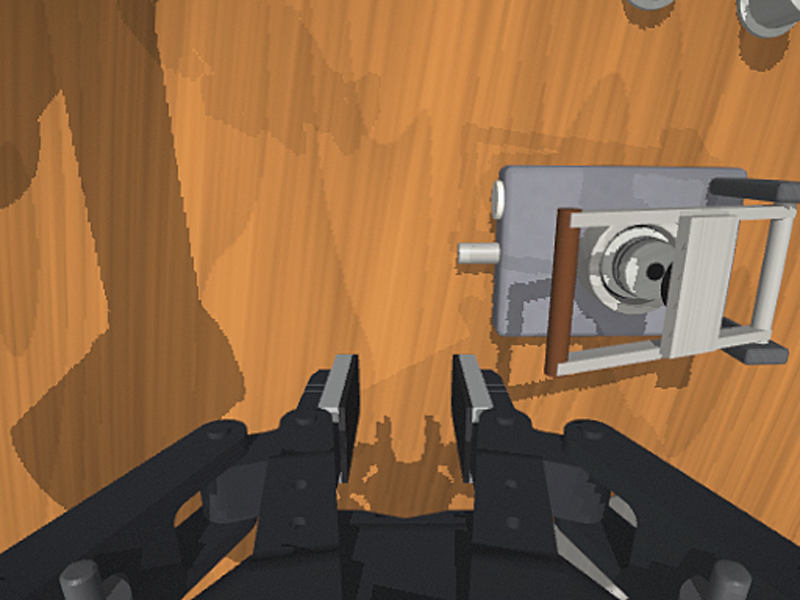

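```bash
python3 -c "
from h import *
plan(loc(PR,-.112,0,.182),.168,-.6)"
```

```text
at [ 0.3987 -0.2852  0.2483] [-1.5708  0.      0.1654] shift [46.8521 66.2558  1.7393] | 1.6233265133299182 rows; turn [ 0.0008 -0.0026 -0.6   ] 4.027094539830305 rows
```

>>> {"op": "move_arm", "data": {"series": [24,33,1,0,0,0,23,33,0.5,0,0,0,0,0,0,0,0,-0.12,0,0,0,0,0,-0.12,0,0,0,0,0,-0.12,0,0,0,0,0,-0.12,0,0,0,0,0,-0.12,0,0,0,0,0,0]}}

```text
time_s: 3.2
eef_pos: [0.4422, -0.2749, 0.18]
tool_rot: [-1.563, -0.595, 0.158]
contact_force: [-0.9, 0.2, 0.5]
finger_gap: 0.352
```

```bash
python3 -c "
from h import *
plan(loc(PR,-.078,0,.1323),.168,-.6)
f=grab('wrist','w2')
print(proj(f,[loc(PR,-.078,0,.1323),loc(PR,-.078,.035,.1323),loc(PR,-.078,-.035,.1323)])*1.5625)"
```

```text
at [ 0.4422 -0.2749  0.18  ] [-1.5627 -0.5945  0.1579] shift [ 3.2915 59.851  -1.3497] | 1.19913182081758 rows; turn [-0.0024 -0.0084 -0.0054] 0.06908140331220677 rows
[[414.6796 335.818 ]
 [414.4642 252.741 ]
 [414.847  410.9852]]
```

View pics/w2.png

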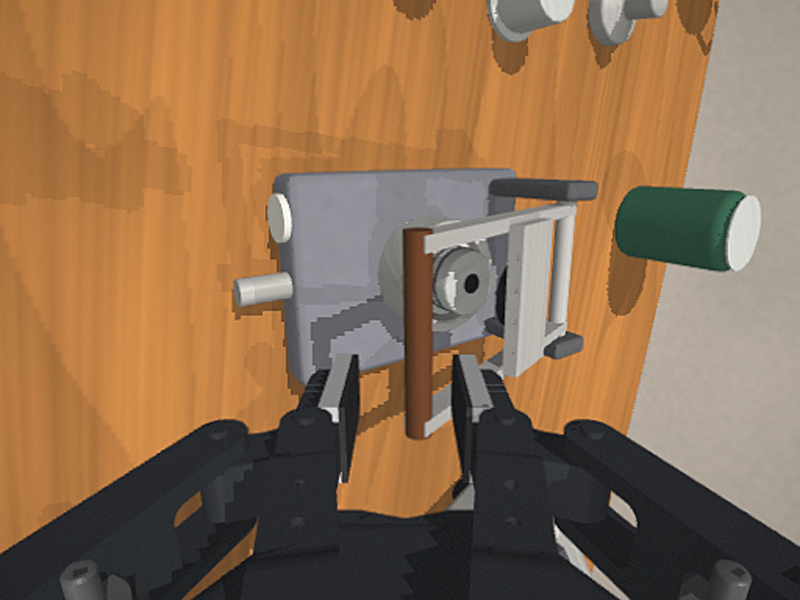

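>>> {"op": "move_arm", "data": {"series": [2,16,0,0,0,0,2,16,0,0,0,0,0,16,0,0,0,0,0,14,0,0,0,0,0,0,0,0,0,0]}}

```text
time_s: 3.75
eef_pos: [0.4835, -0.2684, 0.1325]
tool_rot: [-1.568, -0.594, 0.169]
contact_force: [-0.2, 0.2, -0.4]
finger_gap: 0.353
```

>>> {"op": "move_arm", "data": {"series": [0,0,0,0,0,0,0,0,0,0,0,0,0,0,0,0,0,0,0,0,0,0,0,0,0,0,0,0,0,0], "gripper": 0}}

```text
time_s: 4.25
eef_pos: [0.4809, -0.2695, 0.1324]
tool_rot: [-1.571, -0.593, 0.169]
contact_force: [-5.0, -1.5, -3.0]
finger_gap: 0.118
```

```bash
cat >> h.py <<'E'
def arc(a0,a1,t0,t1,n,r=160.):
    # rows in tool frame (x=press x, y=down, z=press y); tilt t about tool z
    A=np.linspace(a0,a1,n+1);T=np.linspace(t0,t1,n+1);out=[]
    for i in range(n):
        d=np.array([-r*(np.cos(A[i+1])-np.cos(A[i])), -r*(np.sin(A[i+1])-np.sin(A[i])),0])
        v=Ro.from_rotvec([0,0,T[i]]).inv().apply(d); out+= [round(v[0],1),round(v[1],1),0,0,0,round(T[i+1]-T[i],3)]
    return out
E
python3 -c "
from h import *
st=readout.observe(); R=np.array(st['eef_pos']); h=loc(PR,.075,0,.085); d=R-h; print(np.linalg.norm(d), np.arctan2(d[2],np.hypot(d[0],d[1])))
R=arc(.3,1.78,-.6,.15,24)
print(R[:72]);print(R[72:])"
```

```text
0.15742267255447093 0.30582278970147386
[np.float64(7.9), np.float64(-5.9), 0, 0, 0, np.float64(0.031), np.float64(8.1), np.float64(-5.6), 0, 0, 0, np.float64(0.031), np.float64(8.3), np.float64(-5.4), 0, 0, 0, np.float64(0.031), np.float64(8.4), np.float64(-5.1), 0, 0, 0, np.float64(0.031), np.float64(8.6), np.float64(-4.9), 0, 0, 0, np.float64(0.031), np.float64(8.7), np.float64(-4.6), 0, 0, 0, np.float64(0.031), np.float64(8.9), np.float64(-4.4), 0, 0, 0, np.float64(0.031), np.float64(9.0), np.float64(-4.1), 0, 0, 0, np.float64(0.031), np.float64(9.1), np.float64(-3.8), 0, 0, 0, np.float64(0.031), np.float64(9.2), np.float64(-3.5), 0, 0, 0, np.float64(0.031), np.float64(9.3), np.float64(-3.3), 0, 0, 0, np.float64(0.031), np.float64(9.4), np.float64(-3.0), 0, 0, 0, np.float64(0.031)]
[np.float64(9.5), np.float64(-2.7), 0, 0, 0, np.float64(0.031), np.float64(9.6), np.float64(-2.4), 0, 0, 0, np.float64(0.031), np.float64(9.6), np.float64(-2.1), 0, 0, 0, np.float64(0.031), np.float64(9.7), np.float64(-1.8), 0, 0, 0, np.float64(0.031), np.float64(9.7), np.float64(-1.5), 0, 0, 0, np.float64(0.031), np.float64(9.8), np.float64(-1.2), 0, 0, 0, np.float64(0.031), np.float64(9.8), np.float64(-0.9), 0, 0, 0, np.float64(0.031), np.float64(9.8), np.float64(-0.6), 0, 0, 0, np.float64(0.031), np.float64(9.9), np.float64(-0.3), 0, 0, 0, np.float64(0.031), np.float64(9.9), np.float64(-0.0), 0, 0, 0, np.float64(0.031), np.float64(9.9), np.float64(0.3), 0, 0, 0, np.float64(0.031), np.float64(9.8), np.float64(0.6), 0, 0, 0, np.float64(0.031)]
```

>>> {"op": "move_arm", "data": {"series": [7.9,-5.9,0,0,0,0.031,8.1,-5.6,0,0,0,0.031,8.3,-5.4,0,0,0,0.031,8.4,-5.1,0,0,0,0.031,8.6,-4.9,0,0,0,0.031,8.7,-4.6,0,0,0,0.031,8.9,-4.4,0,0,0,0.031,9.0,-4.1,0,0,0,0.031,9.1,-3.8,0,0,0,0.031,9.2,-3.5,0,0,0,0.031,9.3,-3.3,0,0,0,0.031,9.4,-3.0,0,0,0,0.031]}}

```text
time_s: 5.45
eef_pos: [0.5501, -0.2575, 0.2231]
tool_rot: [-1.569, -0.214, 0.168]
contact_force: [-6.7, -2.4, -2.6]
finger_gap: 0.117
```

>>> {"op": "move_arm", "data": {"series": [9.5,-2.7,0,0,0,0.031,9.6,-2.4,0,0,0,0.031,9.6,-2.1,0,0,0,0.031,9.7,-1.8,0,0,0,0.031,9.7,-1.5,0,0,0,0.031,9.8,-1.2,0,0,0,0.031,9.8,-0.9,0,0,0,0.031,9.8,-0.6,0,0,0,0.031,9.9,-0.3,0,0,0,0.031,9.9,0,0,0,0,0.031,9.9,0.3,0,0,0,0.031,9.8,0.6,0,0,0,0.031]}}

```text
time_s: 6.65
eef_pos: [0.6636, -0.2379, 0.2438]
tool_rot: [-1.569, 0.156, 0.166]
contact_force: [-7.0, 0.2, 3.2]
finger_gap: 0.118
```

>>> {"op": "move_arm", "data": {"series": [4,0.5,0,0,0,0,0,0,0,0,0,0]}}

```text
time_s: 6.85
eef_pos: [0.6698, -0.2369, 0.2428]
tool_rot: [-1.57, 0.149, 0.168]
contact_force: [-3.2, 2.4, 3.0]
finger_gap: 0.118
```

>>> {"op": "move_arm", "data": {"series": [0,0,0,0,0,0,0,0,0,0,0,0,0,0,0,0,0,0,0,-30,0,0,0,0,0,-40,0,0,0,0,-40,-10,0,0,0,0], "gripper": 30}}

```text
time_s: 7.45
eef_pos: [0.6474, -0.2422, 0.3295]
tool_rot: [-1.574, 0.138, 0.17]
contact_force: [-0.6, -1.0, 0.2]
finger_gap: 0.35
```

```bash
python3 -c "
from h import *
plan(loc(PR,0,0,.11),.168)
f=grab('scene','s2',(60,40,470,330),1.9)
"
```

```text
at [ 0.6474 -0.2422  0.3295] [-1.5744  0.1384  0.1702] shift [-62.4081 230.3382   1.8741] | 4.773006070985546 rows; turn [ 0.0037  0.0025 -0.1384] 0.9292799067668003 rows
```

View pics/s2.png

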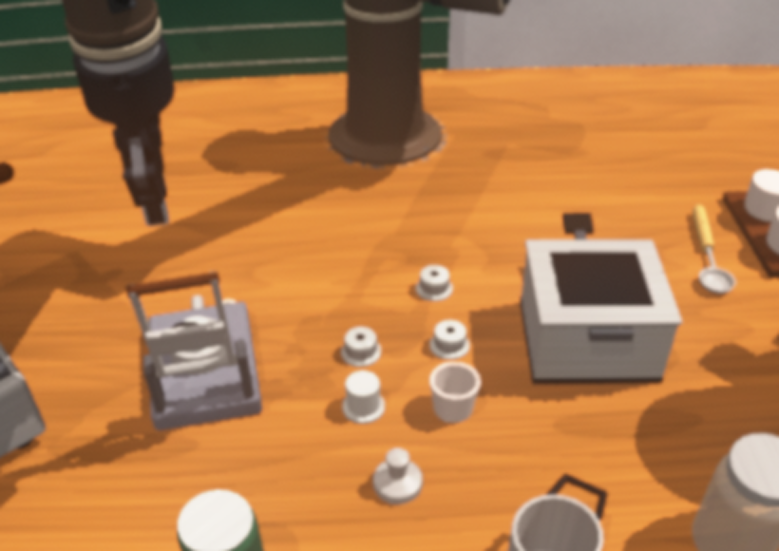

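>>> {"op": "move_arm", "data": {"series": [0,0,0,0,0,-0.138,0,0,0,0,-0.15,0,0,0,0,0,-0.15,0,0,0,0,0,-0.15,0,0,0,0,0,-0.15,0,0,0,0,0,-0.15,0,0,0,0,0,-0.15,0,0,0,0,0,-0.15,0,0,0,0,0,-0.15,0,0,0,0,0,-0.15,0,0,0,0,0,0,0], "gripper": 0}}

```text
time_s: 8.6
eef_pos: [0.6423, -0.2424, 0.326]
tool_rot: [-1.561, 0.002, 1.517]
contact_force: [0.1, 0.2, -0.1]
finger_gap: -0.006
```

```bash
python3 -c "
from h import *
plan(loc(BI,-.148,0,.25),1.52)"
```

```text
at [ 0.6423 -0.2424  0.326 ] [-1.5613  0.0017  1.5174] shift [470.1413  77.8394 279.8809] | 11.053055736786014 rows; turn [-0.0095 -0.0026 -0.0016] 0.06671341681639598 rows
```

>>> {"op": "move_arm", "data": {"series": [39,6.5,23.3,0,0,0,39,6.5,23.3,0,0,0,39,6.5,23.3,0,0,0,39,6.5,23.3,0,0,0,39,6.5,23.3,0,0,0,39,6.5,23.3,0,0,0,39,6.5,23.3,0,0,0,39,6.5,23.3,0,0,0,39,6.5,23.3,0,0,0,39,6.5,23.3,0,0,0,39,6.5,23.3,0,0,0,39,6.5,23.3,0,0,0]}}

```text
time_s: 9.8
eef_pos: [0.3862, 0.2411, 0.2502]
tool_rot: [-1.563, 0.001, 1.514]
contact_force: [0.7, -0.4, 0.1]
finger_gap: 0.0
```

```bash
python3 -c "
from h import *
plan(loc(BI,-.148,0,.11),1.52)
f=grab('wrist','w3')
P=[loc(BI,-.148+a,b,.085+.18*-a) for a,b in [(.017,.02),(.017,-.02),(-.017,-.02),(-.017,.02)]]+[loc(BI,a,b,.105) for a in(-.075,.075) for b in (-.08,.08)]
print(proj(f,P)*1.5625)"
```

```text
at [0.3862 0.2411 0.2502] [-1.5627  0.0008  1.5139] shift [  0.9971 140.2124  -2.1019] | 2.804634258593883 rows; turn [-0.0081 -0.0061 -0.0008] 0.06847324723471164 rows
[[437.9641 303.5458]
 [375.8201 303.9116]
 [373.9967 253.5411]
 [439.293  253.145 ]
 [280.9727 399.6896]
 [534.0695 398.2852]
 [298.6869 584.0654]
 [518.2026 582.9872]]
```

View pics/w3.png

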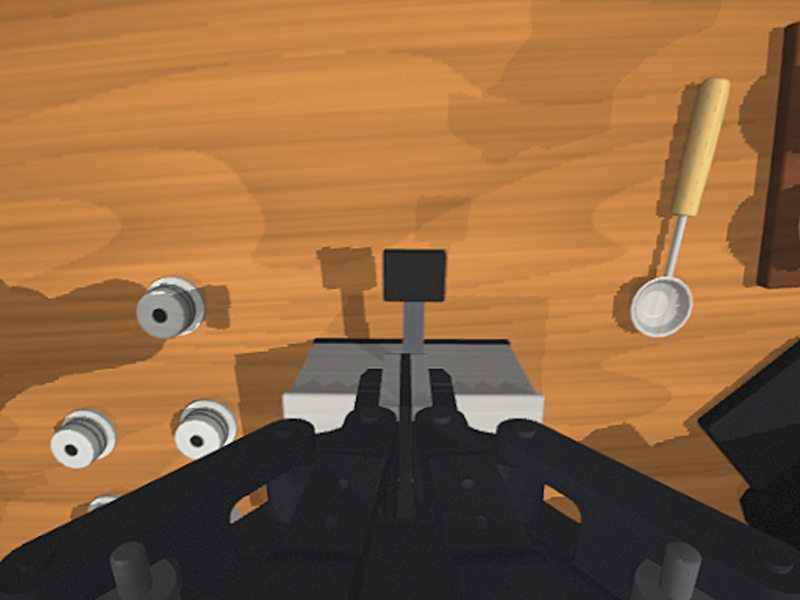

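>>> {"op": "move_arm", "data": {"series": [3,40,-2,0,0,0,0,40,0,0,0,0,0,40,0,0,0,0,0,20,0,0,0,0,0,0,0,0,0,0]}}

```text
time_s: 10.35
eef_pos: [0.3851, 0.2408, 0.107]
tool_rot: [-1.555, 0.005, 1.515]
contact_force: [-0.2, 0.3, -0.1]
finger_gap: -0.002
```

>>> {"op": "move_arm", "data": {"series": [0,6,0,0,0,0,0,6,0,0,0,0,0,6,0,0,0,0,0,6,0,0,0,0,0,6,0,0,0,0,0,6,0,0,0,0,0,6,0,0,0,0,0,0,0,0,0,0]}}

```text
time_s: 11.15
eef_pos: [0.3877, 0.243, 0.0694]
tool_rot: [-1.562, 0.0, 1.517]
contact_force: [-2.5, 1.0, 1.9]
finger_gap: 0.001
```

>>> {"op": "move_arm", "data": {"series": [0,3,0,0,0,0,0,3,0,0,0,0,0,2,0,0,0,0,0,0,0,0,0,0]}}

```text
time_s: 11.55
eef_pos: [0.3885, 0.2432, 0.0649]
tool_rot: [-1.561, 0.001, 1.517]
contact_force: [-11.4, -4.1, 32.9]
finger_gap: 0.0
```

```bash
python3 -c "
from h import *
print(readout.observe()['contact_force'],readout.observe()['eef_pos'])
f=grab('scene','s3',(60,0,470,300),1.9)
"
```

```text
[-11.4428  -4.1049  32.9226] [0.3885 0.2432 0.0649]
```

View pics/s3.png

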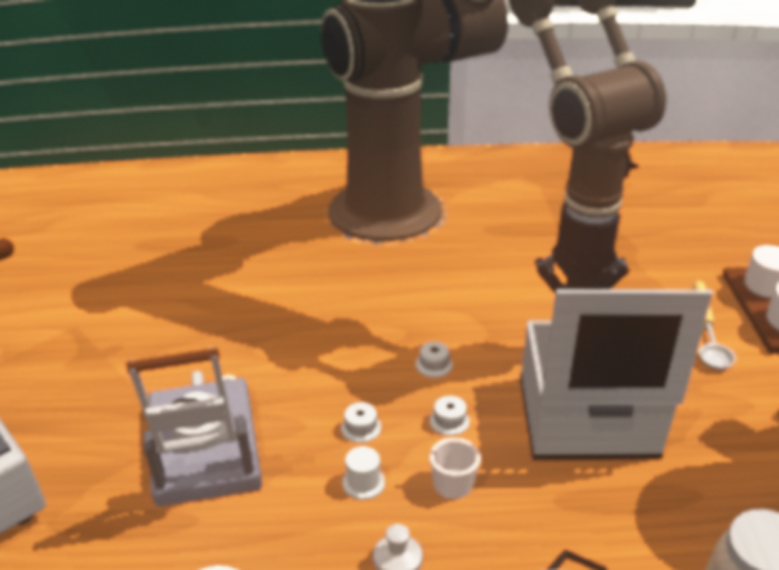

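>>> {"op": "move_arm", "data": {"series": [0,-50,0,0,0,0,0,-50,0,0,0,0,-48.5,0,-10.4,0,0,0,-48.5,0,-10.4,0,0,0,-48.5,0,-10.4,0,0,0,-48.5,0,-10.4,0,0,0,0,0,0,0,0,0,0,0,0,0,0,0], "gripper": 80}}

```text
time_s: 12.4
eef_pos: [0.421, 0.0453, 0.1611]
tool_rot: [-1.564, 0.001, 1.514]
contact_force: [0.3, -0.1, 1.1]
finger_gap: 0.935
```

```bash
cat >> h.py <<'E'
BI["c"]=np.array([.535,.2365])
E
python3 -c "
from h import *
plan([.4195,.047,.024],1.517)
f=grab('wrist','w4'); t=grab('top','t4')
print(proj(f,[.4195,.047,.028])*1.5625,proj(f,[.4195,.047,0])*1.5625)"
```

```text
at [0.421  0.0453 0.1611] [-1.5643  0.0013  1.5137] shift [  1.8259 137.1389   0.747 ] | 2.743061964984552 rows; turn [-0.0065 -0.0033 -0.0013] 0.04963198134902533 rows
[[408.4132 287.6744]] [[408.1241 276.1939]]
```

View pics/w4.png

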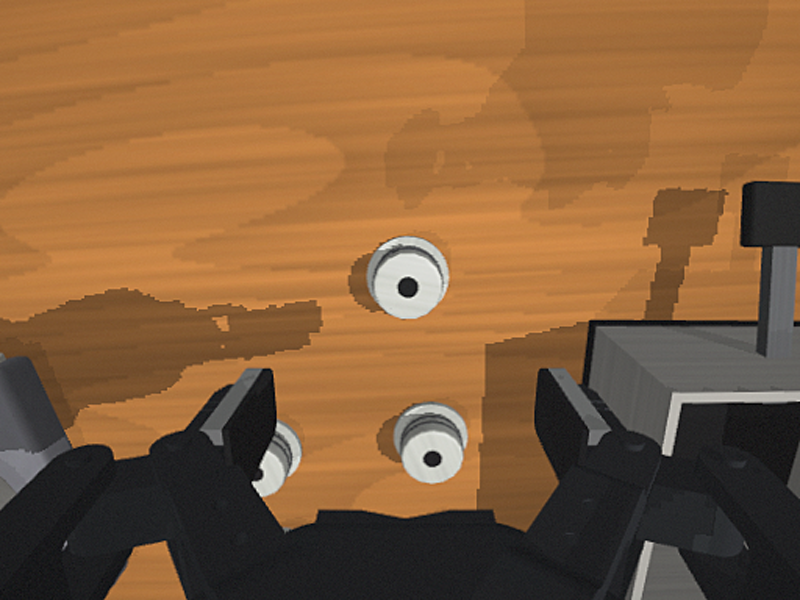

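>>> {"op": "move_arm", "data": {"series": [1.8,40,0.7,0,0,0,0,40,0,0,0,0,0,30,0,0,0,0,0,20,0,0,0,0,0,7,0,0,0,0,0,0,0,0,0,0]}}

```text
time_s: 13.1
eef_pos: [0.417, 0.0495, 0.0223]
tool_rot: [-1.559, 0.002, 1.521]
contact_force: [-0.6, 0.0, -0.2]
finger_gap: 0.935
```

>>> {"op": "move_arm", "data": {"series": [0,0,0,0,0,0,0,0,0,0,0,0,0,0,0,0,0,0,0,0,0,0,0,0,0,0,0,0,0,0,0,0,0,0,0,0,0,-50,0,0,0,0,0,-50,0,0,0,0,0,-40,0,0,0,0,0,0,0,0,0,0], "gripper": 20}}

```text
time_s: 14.1
eef_pos: [0.4248, 0.0484, 0.1698]
tool_rot: [-1.576, 0.001, 1.518]
contact_force: [0.9, 0.8, -1.0]
finger_gap: 0.442
```

```bash
python3 -c "
from h import *
plan(loc(BI,-.025,.03,.165),1.517);plan(loc(BI,-.025,.03,.13),1.517)"
```

```text
at [0.4248 0.0484 0.1698] [-1.5764  0.0007  1.5181] shift [223.5722   5.0366 -75.0446] | 4.7176935155179 rows; turn [ 0.0056  0.0011 -0.0007] 0.03839604444784149 rows
at [0.4248 0.0484 0.1698] [-1.5764  0.0007  1.5181] shift [223.5955  40.036  -74.8494] | 4.7833153782080675 rows; turn [ 0.0056  0.0011 -0.0007] 0.03839604444784149 rows
```

>>> {"op": "move_arm", "data": {"series": [44.7,0,-15,0,0,0,44.7,0,-15,0,0,0,44.7,0,-15,0,0,0,44.7,0,-15,0,0,0,44.7,0,-15,0,0,0,0,30,0,0,0,0,0,25,0,0,0,0,0,0,0,0,0,0]}}

```text
time_s: 14.9
eef_pos: [0.5014, 0.2663, 0.1026]
tool_rot: [-1.553, 0.006, 1.519]
contact_force: [-0.8, -1.0, 0.0]
finger_gap: 0.444
```

>>> {"op": "move_arm", "data": {"series": [0,0,0,0,0,0,0,0,0,0,0,0,0,0,0,0,0,0,0,0,0,0,0,0,0,-50,0,0,0,0,0,0,0,0,0,0,0,0,0,0,0,0], "gripper": 54}}

```text
time_s: 15.6
eef_pos: [0.5076, 0.2683, 0.1597]
tool_rot: [-1.566, -0.001, 1.518]
contact_force: [0.2, 0.3, -0.2]
finger_gap: 0.635
```

```bash
python3 -c "
from h import *
plan([.531,.0555,.12],1.517)
t=grab('top')
for n,P in dict(A=[.531,.0555,.028],B=[.536,-.057,.028]).items(): print(n,proj(t,P))
g=cv2.cvtColor(t['img'],cv2.COLOR_BGR2GRAY); cv2.imwrite('pics/t5.png',cv2.resize(t['img'],(800,600)))
"
```

```text
at [0.5076 0.2683 0.1597] [-1.5662 -0.0009  1.5181] shift [-211.334    39.3219  -34.7688] | 4.355095118076235 rows; turn [-0.0046  0.0011  0.0009] 0.032075835718025233 rows
A [[222.7693 205.5253]]
B [[274.9252 204.4619]]
```

View pics/t5.png

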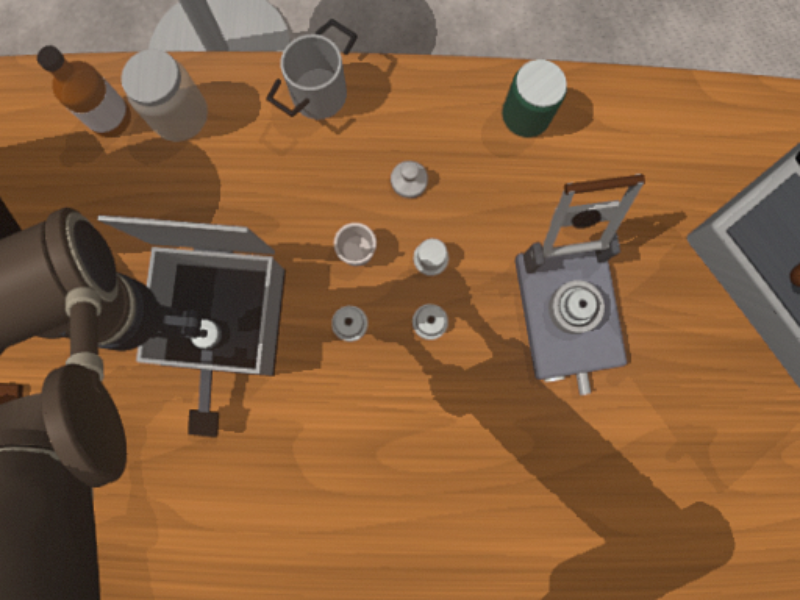

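>>> {"op": "move_arm", "data": {"series": [-42.2,0,-6.9,0,0,0,-42.2,0,-6.9,0,0,0,-42.2,0,-6.9,0,0,0,-42.2,0,-6.9,0,0,0,-42.2,0,-6.9,0,0,0,0,40,0,0,0,0,0,40,0,0,0,0,0,30,0,0,0,0,0,18,0,0,0,0,0,8,0,0,0,0,0,0,0,0,0,0], "gripper": 80}}

```text
time_s: 16.75
eef_pos: [0.526, 0.055, 0.0193]
tool_rot: [-1.557, 0.002, 1.518]
contact_force: [0.7, -0.7, 0.3]
finger_gap: 0.938
```

>>> {"op": "move_arm", "data": {"series": [0,0,0,0,0,0,0,0,0,0,0,0,0,0,0,0,0,0,0,0,0,0,0,0,0,0,0,0,0,0,0,0,0,0,0,0,0,-50,0,0,0,0,0,-50,0,0,0,0,0,-40,0,0,0,0,0,0,0,0,0,0], "gripper": 20}}

```text
time_s: 17.75
eef_pos: [0.5343, 0.0554, 0.1678]
tool_rot: [-1.575, 0.001, 1.518]
contact_force: [0.3, -0.8, -0.6]
finger_gap: 0.449
```

```bash
python3 -c "
from h import *
plan(loc(BI,-.025,-.03,.165),1.517)"
```

```text
at [0.5343 0.0554 0.1678] [-1.575   0.0006  1.5185] shift [150.8668   2.6148  33.757 ] | 3.0923889979592114 rows; turn [ 0.0042  0.0015 -0.0006] 0.030316469361504457 rows
```

>>> {"op": "move_arm", "data": {"series": [37.7,0,8.4,0,0,0,37.7,0,8.4,0,0,0,37.7,0,8.4,0,0,0,37.7,0,8.4,0,0,0,0,30,0,0,0,0,0,25,0,0,0,0,0,0,0,0,0,0]}}

```text
time_s: 18.45
eef_pos: [0.4984, 0.2066, 0.1015]
tool_rot: [-1.552, 0.005, 1.519]
contact_force: [-0.7, 1.1, -0.5]
finger_gap: 0.449
```

>>> {"op": "move_arm", "data": {"series": [0,0,0,0,0,0,0,0,0,0,0,0,0,0,0,0,0,0,0,0,0,0,0,0,0,-50,0,0,0,0,0,0,0,0,0,0], "gripper": 54}}

```text
time_s: 19.05
eef_pos: [0.5083, 0.2089, 0.1623]
tool_rot: [-1.573, -0.003, 1.518]
contact_force: [2.1, 0.1, 0.0]
finger_gap: 0.634
```

```bash
python3 -c "
from h import *
plan([.536,-.057,.16],1.517)"
```

```text
at [0.5083 0.2089 0.1623] [-1.5727 -0.0028  1.518 ] shift [-264.081     1.6504  -41.644 ] | 5.346988269308034 rows; turn [0.0019 0.001  0.0028] 0.023464868368910454 rows
```

```bash
cat > chk.py <<'E'
from h import *
t=grab('top'); r=cv2.imread('pics/a_top.png')
for n,(x,y) in dict(B=(275,205),fresh=(276,162),cup=(227,156),tamper=(262,113)).items():
    T=r[y-18:y+18,x-18:x+18]; S=t['img'][y-50:y+50,x-50:x+50]
    m=cv2.minMaxLoc(cv2.matchTemplate(S,T,cv2.TM_CCOEFF_NORMED)); print(n,round(m[1],3),m[3][0]-32,m[3][1]-32)
E
python3 chk.py
```

```text
B 0.853 0 0
fresh 0.994 0 0
cup 0.908 0 0
tamper 0.998 0 0
```

>>> {"op": "move_arm", "data": {"series": [-44,0,-6.9,0,0,0,-44,0,-6.9,0,0,0,-44,0,-6.9,0,0,0,-44,0,-6.9,0,0,0,-44,0,-6.9,0,0,0,-44,0,-6.9,0,0,0,0,40,0,0,0,0,0,40,0,0,0,0,0,30,0,0,0,0,0,19,0,0,0,0,0,8,0,0,0,0,0,0,0,0,0,0], "gripper": 80}}

```text
time_s: 20.3
eef_pos: [0.5283, -0.0583, 0.0178]
tool_rot: [-1.558, 0.001, 1.518]
contact_force: [-0.3, 0.7, -0.2]
finger_gap: 0.937
```

>>> {"op": "move_arm", "data": {"series": [0,0,0,0,0,0,0,0,0,0,0,0,0,0,0,0,0,0,0,0,0,0,0,0,0,0,0,0,0,0,0,0,0,0,0,0,0,-50,0,0,0,0,0,-50,0,0,0,0,0,-40,0,0,0,0,0,0,0,0,0,0], "gripper": 20}}

```text
time_s: 21.3
eef_pos: [0.5363, -0.0592, 0.1662]
tool_rot: [-1.575, 0.004, 1.518]
contact_force: [1.4, -0.2, 0.7]
finger_gap: 0.446
```

```bash
python3 -c "
from h import *
plan(loc(BI,.025,.03,.165),1.517)"
```

```text
at [ 0.5363 -0.0592  0.1662] [-1.5754  0.0035  1.5185] shift [325.2586   0.0494  -8.2149] | 6.507246074968744 rows; turn [ 0.0046  0.0015 -0.0035] 0.04008065195991818 rows
```

>>> {"op": "move_arm", "data": {"series": [46.5,0,1,0,0,0,46.5,0,1,0,0,0,46.5,0,1,0,0,0,46.5,0,1,0,0,0,46.5,0,1,0,0,0,46.5,0,1,0,0,0,46.5,0,1,0,0,0,0,30,0,0,0,0,0,20,0,0,0,0,0,0,0,0,0,0]}}

```text
time_s: 22.3
eef_pos: [0.5366, 0.2662, 0.1041]
tool_rot: [-1.553, 0.006, 1.52]
contact_force: [-1.2, -0.2, -0.7]
finger_gap: 0.447
```

>>> {"op": "move_arm", "data": {"series": [0,0,0,0,0,0,0,0,0,0,0,0,0,0,0,0,0,0,0,0,0,0,0,0,0,-50,0,0,0,0,0,-20,0,0,0,0,0,0,0,0,0,0], "gripper": 54}}

```text
time_s: 23.0
eef_pos: [0.5448, 0.2683, 0.184]
tool_rot: [-1.571, -0.003, 1.518]
contact_force: [-0.6, 0.3, 0.3]
finger_gap: 0.634
```

```bash
python3 -c "
from h import *
plan(loc(PR,0,0,.16),1.517)
t=grab('top'); print(unproj(t,np.array([[581,303]])/1.5625,.078), loc(PR,0,0), readout.observe()['joints'])"
```

```text
at [0.5448 0.2683 0.184 ] [-1.5705 -0.0027  1.5179] shift [-524.1128   22.5463  -37.9532] | 10.519373299391384 rows; turn [-0.0003  0.0009  0.0027] 0.01952839101479197 rows
[[ 0.5573 -0.2557  0.078 ]] [ 0.555 -0.257  0.   ] [ 0.3847  0.3423  1.733   0.0029  1.0698 -1.1347]
```

>>> {"op": "move_arm", "data": {"series": [-47.6,0,-3.5,0,0,0,-47.6,0,-3.5,0,0,0,-47.6,0,-3.5,0,0,0,-47.6,0,-3.5,0,0,0,-47.6,0,-3.5,0,0,0,-47.6,0,-3.5,0,0,0,-47.6,0,-3.5,0,0,0,-47.6,0,-3.5,0,0,0,-47.6,0,-3.5,0,0,0,-47.6,0,-3.5,0,0,0,-47.6,0,-3.5,0,0,0,0,0,0,0,0,0], "gripper": 56}}

```text
time_s: 24.25
eef_pos: [0.5513, -0.2635, 0.1779]
tool_rot: [-1.561, 0.004, 1.513]
contact_force: [0.7, 0.7, 0.1]
finger_gap: 0.66
```

```bash
python3 -c "
from h import *
plan([.556,-.2565,.083],1.517)
f=grab('wrist','w5');print(proj(f,[.556,-.2565,.078])*1.5625)"
```

```text
at [ 0.5513 -0.2635  0.1779] [-1.561   0.0039  1.5125] shift [ 7.6021 94.8683 -5.2157] | 1.906303770912268 rows; turn [-0.0099 -0.0045 -0.0039] 0.07728529551287455 rows
[[420.6032 316.8458]]
```

View pics/w5.png

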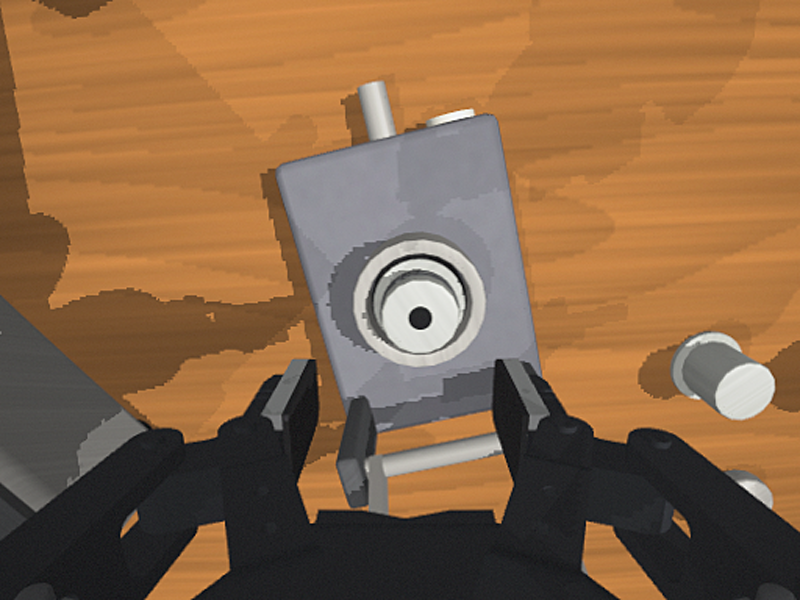

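>>> {"op": "move_arm", "data": {"series": [3.8,30,-2.6,0,0,0,3.8,30,-2.6,0,0,0,0,20,0,0,0,0,0,10,0,0,0,0,0,4,0,0,0,0,0,0,0,0,0,0,0,0,0,0,0,0,0,0,0,0,0,0]}}

```text
time_s: 25.1
eef_pos: [0.5579, -0.251, 0.0866]
tool_rot: [-1.564, 0.003, 1.518]
contact_force: [-1.8, 0.2, 3.0]
finger_gap: 0.649
```

>>> {"op": "move_arm", "data": {"series": [0,0,0,0,0,0,0,0,0,0,0,0]}}

```text
time_s: 25.3
eef_pos: [0.5574, -0.2508, 0.0858]
tool_rot: [-1.562, 0.002, 1.518]
contact_force: [-1.3, 0.4, 2.4]
finger_gap: 0.656
```

```bash
python3 -c "
from h import *
print(readout.observe()['contact_force'],readout.observe()['torque']);plan([.556,-.2565,.083],1.517)"
```

```text
[-1.3178  0.429   2.3512] [-0.0141  0.2184 -0.0215]
at [ 0.5574 -0.2508  0.0858] [-1.5624  0.0022  1.5182] shift [-5.7271  2.8589  1.0498] | 0.1297301660327035 rows; turn [-0.0084  0.0012 -0.0022] 0.05850879921334124 rows
```

>>> {"op": "move_arm", "data": {"series": [-5.5,0,1,0,0,0,0,0,0,0,0,0,0,0,0,0,0,0]}}

```text
time_s: 25.6
eef_pos: [0.5561, -0.2564, 0.0853]
tool_rot: [-1.562, 0.002, 1.518]
contact_force: [-0.8, 0.5, 2.2]
finger_gap: 0.657
```

>>> {"op": "move_arm", "data": {"series": [0,3,0,0,0,0,0,0,0,0,0,0,0,0,0,0,0,0]}}

```text
time_s: 25.9
eef_pos: [0.5558, -0.256, 0.082]
tool_rot: [-1.561, 0.002, 1.518]
contact_force: [-0.4, 0.3, 3.3]
finger_gap: 0.657
```

>>> {"op": "move_arm", "data": {"series": [0,0,0,0,0,0,0,0,0,0,0,0,0,0,0,0,0,0,0,0,0,0,0,0,0,0,0,0,0,0], "gripper": 20}}

```text
time_s: 26.4
eef_pos: [0.5566, -0.2558, 0.0832]
tool_rot: [-1.563, 0.001, 1.518]
contact_force: [-0.6, 1.4, 7.2]
finger_gap: 0.234
```

>>> {"op": "move_arm", "data": {"series": [0,-15,0,0,0,0,0,-40,0,0,0,0,0,-50,0,0,0,0,0,0,0,0,0,0]}}

```text
time_s: 26.8
eef_pos: [0.5615, -0.2583, 0.1956]
tool_rot: [-1.575, 0.008, 1.518]
contact_force: [0.4, -1.0, 1.3]
finger_gap: 0.232
```

```bash
python3 -c "
from h import *
plan(loc(BI,.01,-.03,.19),1.517)
f=grab('wrist','w6')"
```

```text
at [ 0.5615 -0.2583  0.1956] [-1.5748  0.008   1.5184] shift [462.8216   1.7695  42.2871] | 9.295056062336393 rows; turn [ 0.004   0.0014 -0.008 ] 0.060778272533871816 rows
```

View pics/w6.png

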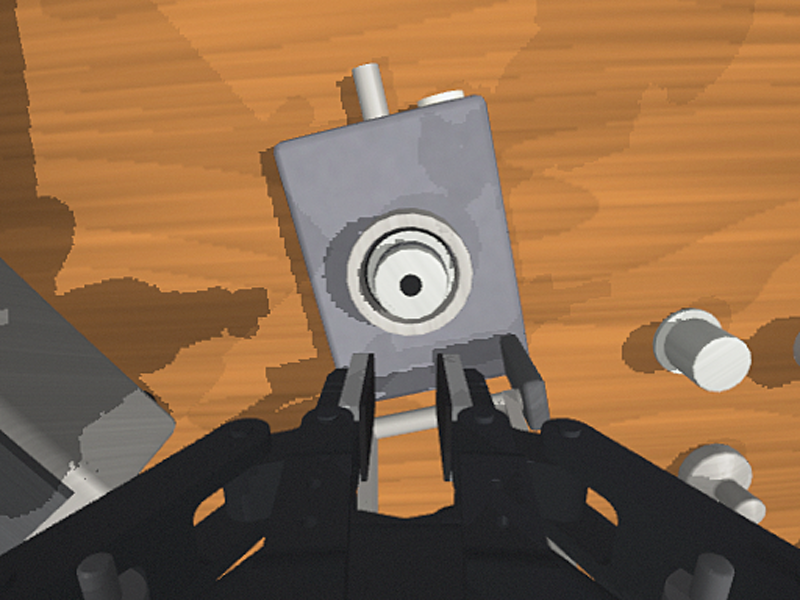

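```bash
python3 -c "
from h import *
f=grab('wrist');print(unproj(f,np.array([[410,285]])/1.5625,.078))
plan([.556,-.2565,.09],1.517)"
```

```text
[[ 0.5523 -0.2552  0.078 ]]
at [ 0.5577 -0.2563  0.1894] [-1.5648  0.0033  1.5184] shift [ 0.0766 99.434   1.0447] | 1.9887896092074422 rows; turn [-0.006   0.0014 -0.0033] 0.04676349598333228 rows
```

>>> {"op": "move_arm", "data": {"series": [0,40,0,0,0,0,0,40,0,0,0,0,0,19,2,0,0,0,0,0,0,0,0,0,0,0,0,0,0,0], "gripper": 50}}

```text
time_s: 27.4
eef_pos: [0.5526, -0.2553, 0.0867]
tool_rot: [-1.558, 0.0, 1.518]
contact_force: [0.2, -0.3, 0.7]
finger_gap: 0.587
```

>>> {"op": "move_arm", "data": {"series": [0,5,0,0,0,0,0,5,0,0,0,0,0,0,0,0,0,0,0,0,0,0,0,0]}}

```text
time_s: 27.8
eef_pos: [0.5539, -0.256, 0.0786]
tool_rot: [-1.562, 0.002, 1.518]
contact_force: [-0.3, -0.2, 0.2]
finger_gap: 0.584
```

>>> {"op": "move_arm", "data": {"series": [0,4,0,0,0,0,0,0,0,0,0,0,0,0,0,0,0,0]}}

```text
time_s: 28.1
eef_pos: [0.5537, -0.2559, 0.0742]
tool_rot: [-1.561, 0.002, 1.518]
contact_force: [0.4, 0.2, 0.6]
finger_gap: 0.587
```

>>> {"op": "move_arm", "data": {"series": [0,3,0,0,0,0,0,0,0,0,0,0,0,0,0,0,0,0]}}

```text
time_s: 28.4
eef_pos: [0.5538, -0.256, 0.074]
tool_rot: [-1.561, 0.001, 1.519]
contact_force: [-5.2, 2.8, 15.1]
finger_gap: 0.587
```

>>> {"op": "move_arm", "data": {"series": [0,0,0,0,0,0,0,0,0,0,0,0,0,0,0,0,0,0,0,0,0,0,0,0,0,0,0,0,0,0], "gripper": 20}}

```text
time_s: 28.9
eef_pos: [0.5548, -0.2566, 0.0718]
tool_rot: [-1.564, 0.003, 1.518]
contact_force: [1.9, -1.0, 3.5]
finger_gap: 0.448
```

>>> {"op": "move_arm", "data": {"series": [0,-10,0,0,0,0,0,-10,0,0,0,0,0,-30,0,0,0,0,0,-40,0,0,0,0,0,-30,0,0,0,0,0,0,0,0,0,0]}}

```text
time_s: 29.5
eef_pos: [0.557, -0.2569, 0.1968]
tool_rot: [-1.568, 0.005, 1.518]
contact_force: [1.0, -1.0, 0.9]
finger_gap: 0.442
```

```bash
python3 -c "
from h import *
plan(loc(BI,.005,-.03,.19),1.517)"
```

```text
at [ 0.557  -0.2569  0.1968] [-1.5684  0.005   1.5184] shift [461.5957   4.5814  42.7307] | 9.271838486431646 rows; turn [-0.0024  0.0014 -0.005 ] 0.03818252311264998 rows
```

>>> {"op": "move_arm", "data": {"series": [46.2,0,4.2,0,0,0,46.2,0,4.2,0,0,0,46.2,0,4.2,0,0,0,46.2,0,4.2,0,0,0,46.2,0,4.2,0,0,0,46.2,0,4.2,0,0,0,46.2,0,4.2,0,0,0,46.2,0,4.2,0,0,0,46.2,0,4.2,0,0,0,46.2,0,4.2,0,0,0,0,0,0,0,0,0]}}

```text
time_s: 30.6
eef_pos: [0.5346, 0.2127, 0.1895]
tool_rot: [-1.558, 0.0, 1.524]
contact_force: [-0.1, 0.2, 0.1]
finger_gap: 0.446
```

>>> {"op": "move_arm", "data": {"series": [0,40,0,0,0,0,0,40,0,0,0,0,0,0,0,0,0,0]}}

```text
time_s: 30.9
eef_pos: [0.5291, 0.2052, 0.1038]
tool_rot: [-1.545, 0.008, 1.519]
contact_force: [-1.1, 0.1, -0.9]
finger_gap: 0.444
```

>>> {"op": "move_arm", "data": {"series": [0,0,0,0,0,0,0,0,0,0,0,0,0,0,0,0,0,0,0,0,0,0,0,0,0,-50,0,0,0,0,0,-50,0,0,0,0,0,0,0,0,0,0], "gripper": 54}}

```text
time_s: 31.6
eef_pos: [0.5433, 0.2097, 0.2205]
tool_rot: [-1.578, -0.005, 1.518]
contact_force: [1.8, -0.1, 1.2]
finger_gap: 0.632
```

```bash
python3 chk.py; python3 -c "
from h import *
plan(loc(BI,-.149,0,.16),1.52)
f=grab('wrist','w7')"
```

```text
B 0.26 16 6
fresh 0.846 0 0
cup 0.908 0 0
tamper 0.998 0 0
at [0.5411 0.209  0.2171] [-1.5729 -0.0026  1.5183] shift [ 26.6178  56.8095 156.6998] | 3.3758343537539526 rows; turn [ 0.0021 -0.0017  0.0026] 0.025357570893298934 rows
```

View pics/w7.png

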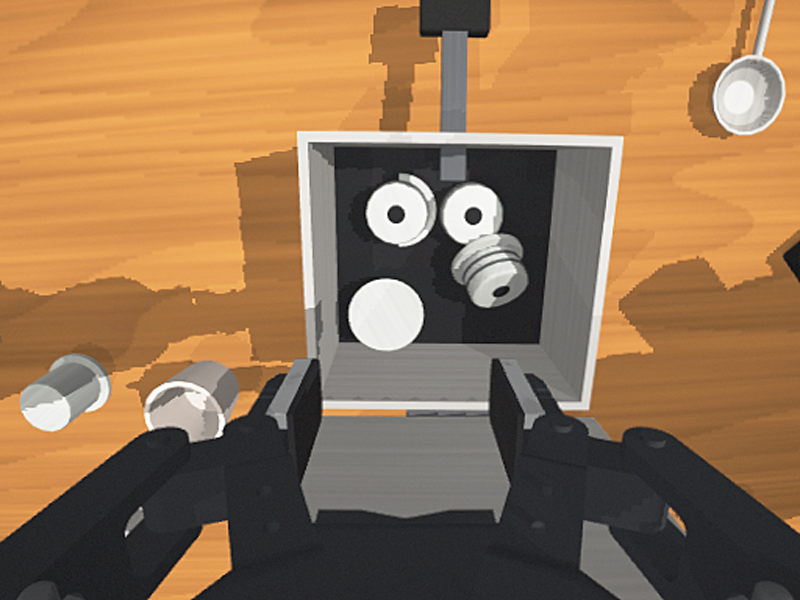

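>>> {"op": "move_arm", "data": {"series": [6.5,0,39,0,0,0,6.5,0,39,0,0,0,6.5,0,39,0,0,0,6.5,0,39,0,0,0,0,28,0,0,0,0,0,28,0,0,0,0,0,0,0,-0.1,0,0,0,0,0,-0.1,0,0,0,0,0,0,0,0,0,0,0,0,0,0], "gripper": 75}}

```text
time_s: 32.7
eef_pos: [0.3812, 0.2417, 0.1555]
tool_rot: [-1.758, 0.003, 1.519]
contact_force: [0.1, -0.3, 0.0]
finger_gap: 0.876
```

```bash
python3 -c "
from h import *
P=loc(BI,-.149,0,.042)
f=grab('wrist','w8'); s=readout.observe(); R=Ro.from_euler('xyz',s['tool_rot'])
print(s['eef_pos'],s['tool_rot'],R.inv().apply(P-s['eef_pos'])*1000, proj(f,loc(BI,-.149,0,.047))*1.5625)"
```

```text
[0.3823 0.242  0.1562] [-1.7599  0.0016  1.5186] [  2.3125 112.8313  17.7538] [[410.7973 272.6071]]
```

View pics/w8.png

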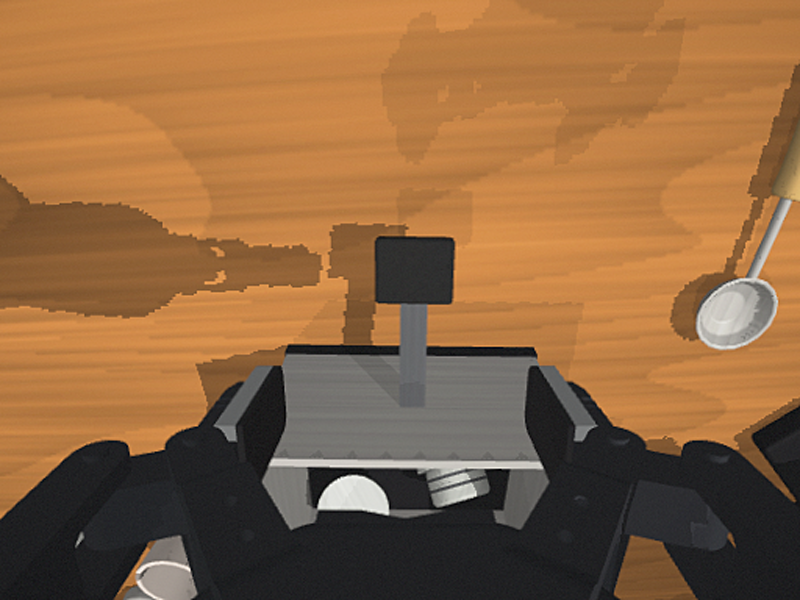

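>>> {"op": "move_arm", "data": {"series": [4.5,38,6.5,0,0,0,0,35,6,0,0,0,0,25,4,0,0,0,0,15,3,0,0,0,0,0,0,0,0,0,0,0,0,0,0,0]}}

```text
time_s: 33.35
eef_pos: [0.3857, 0.2462, 0.0417]
tool_rot: [-1.761, 0.002, 1.517]
contact_force: [-0.6, -0.6, -0.1]
finger_gap: 0.88
```

>>> {"op": "move_arm", "data": {"series": [0,0,0,0,0,0,0,0,0,0,0,0,0,0,0,0,0,0,0,0,0,0,0,0,0,0,0,0,0,0,0,0,0,0,0,0], "gripper": 20}}

```text
time_s: 33.95
eef_pos: [0.3856, 0.2458, 0.043]
tool_rot: [-1.763, 0.002, 1.519]
contact_force: [-0.8, -3.7, 7.0]
finger_gap: 0.454
```

>>> {"op": "move_arm", "data": {"series": [0,-3.2,-0.3,0.02,0,0,0,-3.2,-0.2,0.02,0,0,0,-3.2,-0.15,0.02,0,0,0,-3.2,-0.1,0.02,0,0,0,-3.2,0,0.02,0,0,0,-3.2,0,0.02,0,0]}}

```text
time_s: 34.55
eef_pos: [0.3838, 0.2459, 0.0606]
tool_rot: [-1.643, 0.001, 1.518]
contact_force: [7.6, -3.2, -11.5]
finger_gap: 0.453
```

>>> {"op": "move_arm", "data": {"series": [0,-3.2,-0.5,0.02,0,0,0,-3.2,-0.5,0.02,0,0,0,-3.2,-0.4,0.02,0,0,0,-3.2,-0.35,0.02,0,0,0,-3.2,-0.3,0.02,0,0,0,-3.2,-0.25,0.02,0,0]}}

```text
time_s: 35.15
eef_pos: [0.3853, 0.2458, 0.0794]
tool_rot: [-1.523, 0.001, 1.518]
contact_force: [5.8, -1.2, -12.6]
finger_gap: 0.451
```

>>> {"op": "move_arm", "data": {"series": [0,0,0,0,0,0,0,0,0,0,0,0]}}

```text
time_s: 35.35
eef_pos: [0.3854, 0.2458, 0.0799]
tool_rot: [-1.523, 0.002, 1.517]
contact_force: [6.1, -2.8, -7.3]
finger_gap: 0.451
```

>>> {"op": "move_arm", "data": {"series": [0,-1,0,0,0,0,0,-1,0,0,0,0,0,0,0,0,0,0]}}

```text
time_s: 35.65
eef_pos: [0.3857, 0.2458, 0.0816]
tool_rot: [-1.525, 0.002, 1.518]
contact_force: [7.5, -2.2, -10.1]
finger_gap: 0.453
```

```bash
python3 -c "
from h import *
f=grab('scene','s9',(280,60,470,260),3)"
```

```text
(no output)
```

View pics/s9.png

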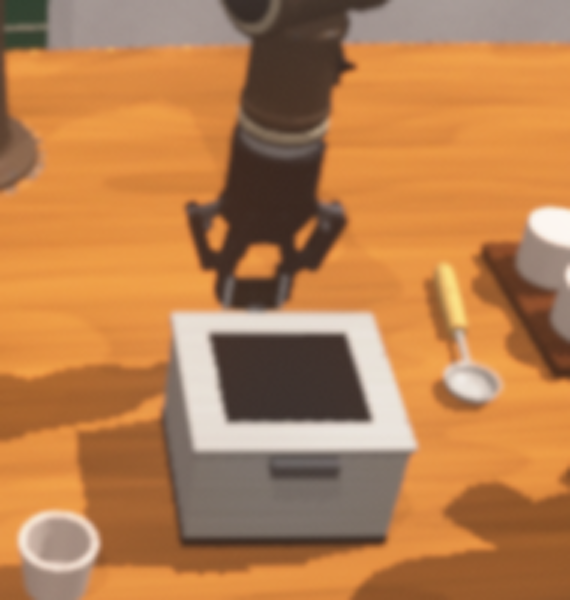

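>>> {"op": "move_arm", "data": {"series": [0,-1,0,0,0,0,0,-1,0,0,0,0,0,0,0,0,0,0]}}

```text
time_s: 36.0
eef_pos: [0.3859, 0.2457, 0.0829]
tool_rot: [-1.525, 0.002, 1.519]
contact_force: [9.3, -1.2, -15.8]
finger_gap: 0.448
```

>>> {"op": "move_arm", "data": {"series": [0,0,0,0,0,0,0,0,0,0,0,0,0,0,0,0,0,0,0,0,0,0,0,0,0,0,0,0,0,0,0,-20,0,0,0,0,0,-40,0,-0.045,0,0,0,-40,0,0,0,0,0,0,0,0,0,0], "gripper": 75}}

```text
time_s: 36.9
eef_pos: [0.392, 0.2484, 0.1897]
tool_rot: [-1.577, -0.005, 1.519]
contact_force: [0.7, 1.0, -0.0]
finger_gap: 0.877
```

```bash
python3 chk.py; python3 -c "
from h import *
t=grab('top'); r=cv2.imread('pics/a_top.png')
for n,(x,y) in dict(tread=(125,272),lid=(168,166)).items():
    T=r[y-10:y+10,x-12:x+12]; S=t['img'][y-22:y+22,x-24:x+24]
    m=cv2.minMaxLoc(cv2.matchTemplate(S,T,cv2.TM_CCOEFF_NORMED)); print(n,round(m[1],3),m[3][0]-12,m[3][1]-12)
plan([.634,-.0565,.13],1.517)
f=grab('wrist','w10')"
```

```text
B 0.238 1 -32
fresh 0.999 0 0
cup 0.999 0 0
tamper 0.998 0 0
tread 0.604 0 0
lid 0.999 0 0
at [0.3888 0.2467 0.1852] [-1.569  -0.0001  1.5186] shift [-289.9707   54.6914 -260.8198] | 7.876575495447202 rows; turn [-0.0018  0.0016  0.0001] 0.015802222497240864 rows
```

>>> {"op": "move_arm", "data": {"series": [-36.2,0,-32.6,0,0,0,-36.2,0,-32.6,0,0,0,-36.2,0,-32.6,0,0,0,-36.2,0,-32.6,0,0,0,-36.2,0,-32.6,0,0,0,-36.2,0,-32.6,0,0,0,-36.2,0,-32.6,0,0,0,-36.2,0,-32.6,0,0,0,0,30,0,0,0,0,0,0,0,0,0,0,0,0,0,0,0,0], "gripper": 80}}

```text
time_s: 38.15
eef_pos: [0.6303, -0.0561, 0.1499]
tool_rot: [-1.559, 0.001, 1.518]
contact_force: [0.4, 0.5, -0.1]
finger_gap: 0.937
```

```bash
python3 -c "
from h import *
f=grab('wrist','w10')
plan([.634,-.0565,.034],1.517);print(proj(f,[.634,-.0565,.044])*1.5625)"
```

```text
at [ 0.6315 -0.0559  0.1515] [-1.5622  0.001   1.5189] shift [ -0.3586 117.5166  -3.5666] | 2.351426079341198 rows; turn [-0.0086  0.0019 -0.001 ] 0.05948873833876764 rows
[[405.0472 312.4621]]
```

View pics/w10.png

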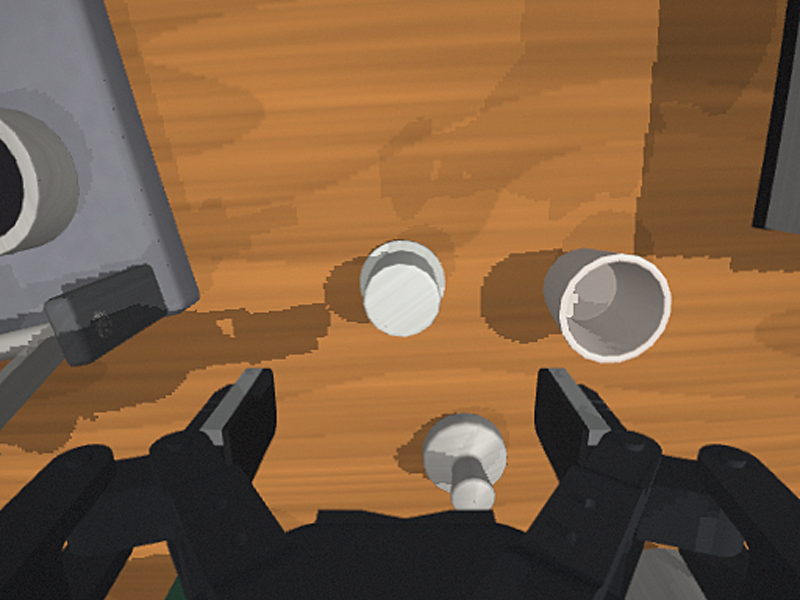

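```bash
python3 -c "
from h import *
f=grab('wrist');t=grab('top')
g=cv2.cvtColor(cv2.GaussianBlur(f['img'],(3,3),0),cv2.COLOR_BGR2GRAY)[130:230,210:310]
c=cv2.HoughCircles(g,cv2.HOUGH_GRADIENT,1,30,param1=100,param2=15,minRadius=20,maxRadius=30);print(c)
p=np.array([[402,299]])/1.5625
print(unproj(f,p,.044), proj(f,[.629,-.057,0.])*1.5625)
plan([.629,-.0575,.034],1.517)"
```

```text
[[[46.5 48.5 27.1]]]
[[ 0.6288 -0.0575  0.044 ]] [[403.3506 279.1841]]
at [ 0.6329 -0.0557  0.1536] [-1.5665  0.0015  1.5197] shift [ -1.7749 119.6233   3.3201] | 2.3936506721517032 rows; turn [-0.0043  0.0027 -0.0015] 0.035732389488212286 rows
```

Wrist says (.629, -.0575). Descend and grip.

>>> {"op": "move_arm", "data": {"series": [-1.8,40,3.3,0,0,0,0,40,0,0,0,0,0,25,0,0,0,0,0,10,0,0,0,0,0,4,0,0,0,0,0,0,0,0,0,0,0,0,0,0,0,0]}}

```text
time_s: 39.0
eef_pos: [0.631, -0.0586, 0.0363]
tool_rot: [-1.57, 0.002, 1.519]
contact_force: [0.1, -0.1, 0.3]
finger_gap: 0.936
```

```bash
python3 -c "
from h import *
plan([.629,-.0575,.034],1.517)"
```

```text
at [ 0.631  -0.0586  0.0363] [-1.5701  0.002   1.5187] shift [1.0038 2.2914 2.0408] | 0.06456883268074007 rows; turn [-0.0007  0.0017 -0.002 ] 0.018435840954019393 rows
```

>>> {"op": "move_arm", "data": {"series": [1,2,2,0,0,0,0,0,0,0,0,0,0,0,0,0,0,0]}}

```text
time_s: 39.3
eef_pos: [0.6274, -0.0575, 0.0327]
tool_rot: [-1.567, 0.002, 1.518]
contact_force: [-1.1, 0.7, 0.5]
finger_gap: 0.937
```

>>> {"op": "move_arm", "data": {"series": [0,0,0,0,0,0,0,0,0,0,0,0,0,0,0,0,0,0,0,0,0,0,0,0,0,0,0,0,0,0,0,0,0,0,0,0,0,-40,0,0,0,0,0,-50,0,0,0,0,0,-50,0,0,0,0,0,0,0,0,0,0,0,0,0,0,0,0], "gripper": 20}}

```text
time_s: 40.4
eef_pos: [0.6289, -0.0574, 0.1741]
tool_rot: [-1.57, 0.002, 1.518]
contact_force: [0.1, 0.4, -0.9]
finger_gap: 0.45
```

```bash
python3 -c "
from h import *
plan([.555,-.2565,.17],1.517)"
```

```text
at [ 0.6289 -0.0574  0.1741] [-1.5698  0.002   1.5184] shift [-202.6981    4.5522   63.3858] | 4.248529307608763 rows; turn [-0.001   0.0014 -0.002 ] 0.01788151830548945 rows
```

>>> {"op": "move_arm", "data": {"series": [0,0,32,0,0,0,0,0,32,0,0,0,-40.5,0,0,0,0,0,-40.5,0,0,0,0,0,-40.5,0,0,0,0,0,-40.5,0,0,0,0,0,-40.5,0,0,0,0,0,0,0,0,0,0,0,0,0,0,0,0,0,0,0,0,0,0,0]}}

```text
time_s: 41.4
eef_pos: [0.5521, -0.2546, 0.1707]
tool_rot: [-1.563, -0.001, 1.519]
contact_force: [0.2, 0.7, 0.5]
finger_gap: 0.449
```

```bash
python3 -c "
from h import *
plan([.555,-.2565,.085],1.517)
f=grab('wrist','w11',(150,100,400,330),3)
print((proj(f,[[.555,-.257,.05],[.555,-.257,.06],loc(PR,.09,.065,.03),loc(PR,-.09,.065,.03),loc(PR,-.09,-.065,.03)])-[150,100])*3)"
```

```text
at [ 0.5521 -0.2546  0.1707] [-1.5626 -0.0007  1.5186] shift [-1.7683 85.7004 -3.7085] | 1.7159762276540966 rows; turn [-0.0082  0.0016  0.0007] 0.05602250063015862 rows
[[319.8941 280.4042]
 [319.6464 290.8126]
 [575.9186 480.1783]
 [479.076  -96.1949]
 [ 26.6682  10.7637]]
```

View pics/w11.png

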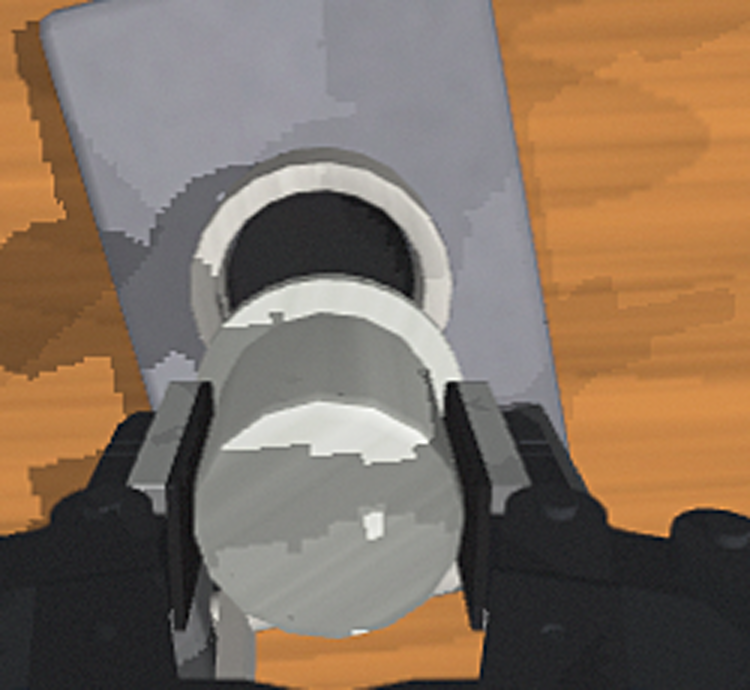

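```bash
python3 -c "
from h import *
f=grab('wrist'); s=readout.observe(); print(s['eef_pos'])
o=np.array([150,100])
print('pod top L,R,bot,top',unproj(f,np.array([[195,510],[463,510],[329,637],[329,403]])/3+o,.182))
print('flange top edge',unproj(f,np.array([[329,277]])/3+o,.141))
print('rim L R T',unproj(f,np.array([[192,283],[453,283],[322,163]])/3+o,.06))
print('inner T',unproj(f,np.array([[322,190]])/3+o,.06))
plan([.555,-.256,.085],1.517)"
```

```text
[ 0.5528 -0.2544  0.1717]
pod top L,R,bot,top [[ 0.5499 -0.2733  0.182 ]
 [ 0.5518 -0.2354  0.182 ]
 [ 0.5721 -0.2554  0.182 ]
 [ 0.5344 -0.2536  0.182 ]]
flange top edge [[ 0.5284 -0.2532  0.141 ]]
rim L R T [[ 0.5517 -0.2912  0.06  ]
 [ 0.5553 -0.2207  0.06  ]
 [ 0.5209 -0.2544  0.06  ]]
inner T [[ 0.528  -0.2548  0.06  ]]
at [ 0.5528 -0.2544  0.1717] [-1.5642  0.0003  1.5199] shift [-1.4599 86.6535 -2.8087] | 1.734225737144255 rows; turn [-0.0065  0.0029 -0.0003] 0.04808590238998964 rows
```

>>> {"op": "move_arm", "data": {"series": [-1.5,30,-3.5,0,0,0,0,30,0,0,0,0,0,15,0,0,0,0,0,0,0,0,0,0,0,0,0,0,0,0,0,0,0,0,0,0]}}

```text
time_s: 42.1
eef_pos: [0.5578, -0.2583, 0.0995]
tool_rot: [-1.569, 0.003, 1.519]
contact_force: [0.1, 0.6, -0.5]
finger_gap: 0.448
```

```bash
python3 -c "
from h import *
plan([.556,-.256,.083],1.517)"
```

```text
at [ 0.5578 -0.2583  0.0995] [-1.5692  0.003   1.5188] shift [ 2.2686 16.51    1.8861] | 0.3354298313298765 rows; turn [-0.0016  0.0018 -0.003 ] 0.02581196534610237 rows
```

>>> {"op": "move_arm", "data": {"series": [2,0,1.8,0,0,0,0,5,0,0,0,0,0,4,0,0,0,0,0,3,0,0,0,0,0,2,0,0,0,0,0,2,0,0,0,0,0,0,0,0,0,0]}}

```text
time_s: 42.8
eef_pos: [0.5544, -0.2558, 0.0815]
tool_rot: [-1.566, 0.001, 1.518]
contact_force: [-1.5, 0.3, 1.0]
finger_gap: 0.454
```

>>> {"op": "move_arm", "data": {"series": [0,0,0,0,0,0,0,0,0,0,0,0,0,0,0,0,0,0,0,0,0,0,0,0], "gripper": 54}}

```text
time_s: 43.2
eef_pos: [0.5548, -0.2559, 0.0819]
tool_rot: [-1.567, 0.002, 1.518]
contact_force: [0.1, 0.3, 0.2]
finger_gap: 0.631
```

>>> {"op": "move_arm", "data": {"series": [0,-15,0,0,0,0,0,-40,0,0,0,0,0,-50,0,0,0,0,0,0,0,0,0,0,0,0,0,0,0,0,0,0,0,0,0,0]}}

```text
time_s: 43.8
eef_pos: [0.5545, -0.2553, 0.1865]
tool_rot: [-1.565, 0.001, 1.518]
contact_force: [0.2, 0.3, 0.3]
finger_gap: 0.632
```

```bash
cat > circ.py <<'E'
from h import *
f=grab('wrist','z1',(150,100,400,330),3); s=readout.observe(); print(s['eef_pos'],s['finger_gap'])
g=cv2.cvtColor(f['img'],cv2.COLOR_BGR2GRAY)
for z,r in ((.094,.02),(.06,.036)):
    c=proj(f,[.556,-.256,z])[0]; k=np.linalg.norm(proj(f,[.556+r,-.256,z])[0]-c); x,y=(c-48).astype(int)
    C=cv2.HoughCircles(g[y:y+96,x:x+96],cv2.HOUGH_GRADIENT,1,200,param1=80,param2=10,minRadius=int(k*.88),maxRadius=int(k*1.12))
    print('pred',c,k, None if C is None else (C[0][0][:2]+[x,y],C[0][0][2],unproj(f,C[0][:1,:2]+[x,y],z)))
E
python3 circ.py
```

```text
[ 0.554  -0.2551  0.1856] 0.6372366700516672
pred [258.6945 201.846 ] 24.71813936174488 (array([259.5, 199.5]), np.float32(24.1), array([[ 0.5542, -0.2553,  0.094 ]]))
pred [258.7728 189.568 ] 38.876858122102 (array([257.5, 187.5]), np.float32(40.0), array([[ 0.5541, -0.257 ,  0.06  ]]))
```

>>> {"op": "move_arm", "data": {"series": [0,-50,0,0,0,0,0,-50,0,0,0,0,0,-50,0,0,0,0,0,0,0,0,0,0], "gripper": 34}}

```text
time_s: 44.25
eef_pos: [0.5592, -0.2572, 0.3447]
tool_rot: [-1.579, 0.007, 1.518]
contact_force: [1.4, -0.9, 0.5]
finger_gap: 0.395
```

>>> {"op": "move_arm", "data": {"series": [0,0,0,0,0.135,0,0,0,0,0,0.135,0,0,0,0,0,0.135,0,0,0,0,0,0.135,0,0,0,0,0,0.135,0,0,0,0,0,0.135,0,0,0,0,0,0.135,0,0,0,0,0,0.135,0,0,0,0,0,0.135,0,0,0,0,0,0.135,0,0,0,0,0,0,0,0,0,0,0,0,0]}}

```text
time_s: 45.45
eef_pos: [0.5552, -0.2552, 0.3349]
tool_rot: [-1.569, 0.007, 0.171]
contact_force: [0.6, -1.3, -0.6]
finger_gap: 0.396
```

```bash
python3 -c "
from h import *
a=1.82
print(loc(PR,.075-.16*np.cos(a),0,.085+.16*np.sin(a)))
plan([.669,-.237,.30],.168)
f=grab('wrist','z2')
# brown bar pixels
h=f['img'].astype(int); P=proj(f,[[.669,-.237,.242],[.669+.035*-.167,-.237+.035,.242]]); print(P)
for y in (int(P[0,1])-15,int(P[0,1]),int(P[1,1])): print(y,[tuple(map(int,h[y,x])) for x in range(int(P[0,0])-25,int(P[0,0])+26,5)])"
```

```text
[ 0.6678 -0.2379  0.2401]
at [ 0.5552 -0.2552  0.3349] [-1.5694  0.0072  0.1711] shift [115.4342  34.0736  -1.5225] | 2.407354559069224 rows; turn [-0.0014  0.0031 -0.0072] 0.05351888971796616 rows
[[412.7678 200.0563]
 [419.5321 153.7109]]
185 [(67, 123, 185), (71, 134, 201), (72, 131, 201), (70, 128, 193), (37, 51, 81), (42, 66, 106), (44, 69, 110), (83, 155, 234), (73, 137, 208), (52, 92, 138), (47, 86, 129)]
200 [(72, 135, 200), (71, 130, 197), (68, 129, 194), (57, 102, 148), (38, 60, 94), (42, 70, 109), (41, 62, 100), (74, 136, 206), (75, 137, 209), (49, 85, 126), (51, 90, 130)]
153 [(71, 130, 195), (72, 137, 207), (68, 127, 190), (71, 137, 207), (67, 135, 210), (92, 97, 104), (42, 65, 107), (45, 69, 109), (108, 155, 210), (72, 138, 208), (48, 56, 29)]
```

>>> {"op": "move_arm", "data": {"series": [40,0,0,0,0,0,40,0,-1,0,0,0,34,0,-1,0,0,0,0,35,0,0,0,0,0,25,0,0,0,0,0,20,0,0,0,0,0,12,0,0,0,0,0,0,0,0,0,0,0,0,0,0,0,0]}}

```text
time_s: 46.4
eef_pos: [0.6685, -0.2387, 0.2448]
tool_rot: [-1.572, 0.004, 0.169]
contact_force: [-0.3, 0.8, 0.4]
finger_gap: 0.399
```

>>> {"op": "move_arm", "data": {"series": [0,0,0,0,0,0,0,0,0,0,0,0,0,0,0,0,0,0,0,0,0,0,0,0,0,0,0,0,0,0], "gripper": 0}}

```text
time_s: 46.9
eef_pos: [0.6693, -0.2389, 0.2466]
tool_rot: [-1.574, 0.001, 0.168]
contact_force: [1.2, -0.2, 5.5]
finger_gap: 0.116
```

```bash
python3 -c "
from h import *
st=readout.observe(); R=np.array(st['eef_pos']); h=loc(PR,.075,0,.085); d=R-h; print(np.linalg.norm(d), np.pi-np.arctan2(d[2],d[:2]@[np.cos(.168),np.sin(.168)]))
R=[float(v) for v in arc(1.8,.25,0,-.6,24,160)]
print(R[:72]);print(R[72:])"
```

```text
0.16662903325419823 1.817894998982908
[-10.1, -2.0, 0.0, 0.0, 0.0, -0.025, -10.2, -1.6, 0.0, 0.0, 0.0, -0.025, -10.3, -1.2, 0.0, 0.0, 0.0, -0.025, -10.3, -0.8, 0.0, 0.0, 0.0, -0.025, -10.3, -0.4, 0.0, 0.0, 0.0, -0.025, -10.3, 0.0, 0.0, 0.0, 0.0, -0.025, -10.3, 0.4, 0.0, 0.0, 0.0, -0.025, -10.3, 0.8, 0.0, 0.0, 0.0, -0.025, -10.3, 1.2, 0.0, 0.0, 0.0, -0.025, -10.2, 1.6, 0.0, 0.0, 0.0, -0.025, -10.1, 2.0, 0.0, 0.0, 0.0, -0.025, -10.0, 2.4, 0.0, 0.0, 0.0, -0.025]
[-9.9, 2.8, 0.0, 0.0, 0.0, -0.025, -9.8, 3.2, 0.0, 0.0, 0.0, -0.025, -9.7, 3.6, 0.0, 0.0, 0.0, -0.025, -9.5, 4.0, 0.0, 0.0, 0.0, -0.025, -9.4, 4.4, 0.0, 0.0, 0.0, -0.025, -9.2, 4.7, 0.0, 0.0, 0.0, -0.025, -9.0, 5.1, 0.0, 0.0, 0.0, -0.025, -8.8, 5.4, 0.0, 0.0, 0.0, -0.025, -8.6, 5.8, 0.0, 0.0, 0.0, -0.025, -8.3, 6.1, 0.0, 0.0, 0.0, -0.025, -8.1, 6.4, 0.0, 0.0, 0.0, -0.025, -7.8, 6.8, 0.0, 0.0, 0.0, -0.025]
```

>>> {"op": "move_arm", "data": {"series": [-10.1,-2,0,0,0,-0.025,-10.2,-1.6,0,0,0,-0.025,-10.3,-1.2,0,0,0,-0.025,-10.3,-0.8,0,0,0,-0.025,-10.3,-0.4,0,0,0,-0.025,-10.3,0,0,0,0,-0.025,-10.3,0.4,0,0,0,-0.025,-10.3,0.8,0,0,0,-0.025,-10.3,1.2,0,0,0,-0.025,-10.2,1.6,0,0,0,-0.025,-10.1,2,0,0,0,-0.025,-10,2.4,0,0,0,-0.025]}}

```text
time_s: 48.1
eef_pos: [0.5535, -0.2591, 0.2319]
tool_rot: [-1.576, -0.305, 0.169]
contact_force: [-3.7, 4.8, 16.7]
finger_gap: 0.111
```

>>> {"op": "move_arm", "data": {"series": [-9.9,2.8,0,0,0,-0.025,-9.8,3.2,0,0,0,-0.025,-9.7,3.6,0,0,0,-0.025,-9.5,4,0,0,0,-0.025,-9.4,4.4,0,0,0,-0.025,-9.2,4.7,0,0,0,-0.025,-9,5.1,0,0,0,-0.025,-8.8,5.4,0,0,0,-0.025,-8.6,5.8,0,0,0,-0.025,-8.3,6.1,0,0,0,-0.025,-8.1,6.4,0,0,0,-0.025,-7.8,6.8,0,0,0,-0.025]}}

```text
time_s: 49.3
eef_pos: [0.4763, -0.2724, 0.1289]
tool_rot: [-1.577, -0.593, 0.171]
contact_force: [-19.2, -3.3, 11.4]
finger_gap: 0.106
```

```bash
python3 -c "
from h import *
st=readout.observe(); R=np.array(st['eef_pos']); h=loc(PR,.075,0,.085); d=R-h; print(st['eef_pos'],st['tool_rot'],np.linalg.norm(d), np.pi-np.arctan2(d[2],d[:2]@[np.cos(.168),np.sin(.168)]))
"
```

```text
[ 0.4763 -0.2724  0.1289] [-1.5765 -0.5929  0.171 ] 0.1612882277887278 0.27539412052792445
```

>>> {"op": "move_arm", "data": {"series": [0,0,0,0,0,0,0,0,0,0,0,0,0,0,0,0,0,0,0,0,0,0,0,0,0,-30,0,0,0,0,0,-35,0,0,0,0,0,0,0,0,0,0], "gripper": 34}}

```text
time_s: 50.0
eef_pos: [0.4439, -0.2789, 0.1869]
tool_rot: [-1.58, -0.598, 0.173]
contact_force: [0.4, -0.2, 0.5]
finger_gap: 0.399
```

>>> {"op": "move_arm", "data": {"series": [0,0,0,0,0,0.12,0,0,0,0,0,0.12,0,0,0,0,0,0.12,0,0,0,0,0,0.12,0,0,0,0,0,0.115,0,0,0,0,0,0,0,0,0,0,0,0], "gripper": 0}}

```text
time_s: 50.7
eef_pos: [0.4434, -0.2755, 0.182]
tool_rot: [-1.569, -0.004, 0.171]
contact_force: [-0.9, 0.2, 0.4]
finger_gap: 0.002
```

```bash
python3 -c "
from h import *
plan(loc(PR,-.080,0,.165),.168)
"
```

```text
at [ 0.4434 -0.2755  0.182 ] [-1.5693 -0.0039  0.1711] shift [33.0285 17.1643 -0.5061] | 0.7445135129168488 rows; turn [-0.0015  0.0031  0.0039] 0.034858196315172056 rows
```

>>> {"op": "move_arm", "data": {"series": [33,0,0,0,0,0,0,20,0,0,0,0,0,6,0,0,0,0,-1,6,0,0,0,0,-1,6,0,0,0,0,-1,6,0,0,0,0,-1,6,0,0,0,0,-1,6,0,0,0,0,0,6,0,0,0,0,0,0,0,0,0,0,0,0,0,0,0,0]}}

```text
time_s: 51.8
eef_pos: [0.4714, -0.2719, 0.1206]
tool_rot: [-1.571, -0.005, 0.168]
contact_force: [0.2, 0.1, 0.1]
finger_gap: 0.003
```

>>> {"op": "move_arm", "data": {"series": [0,4,0,0,0,0,0,4,0,0,0,0]}}

```text
time_s: 52.0
eef_pos: [0.4713, -0.2722, 0.1134]
tool_rot: [-1.572, -0.004, 0.169]
contact_force: [-1.4, -0.1, 4.8]
finger_gap: 0.002
```

```bash
python3 -c "
from h import *
t=grab('top');s=grab('scene')
print(readout.observe()['contact_force'])
hw=lambda f,P:[f['img'][int(y),int(x)].tolist() for x,y in proj(f,P)]
for a in (0.05,.1,.15,.2,.28):
    P=[loc(PR,.075-.16*np.cos(a),y,.085+.16*np.sin(a)+.004) for y in (-.03,.03)]
    print(a,proj(t,P).tolist(),hw(t,P),hw(s,P))
"
```

```text
[ 0.0044 -1.2304  0.3404]
0.05 [[396.60712445979806, 232.93033424896328], [368.079987607164, 237.4978246923174]] [[46, 47, 49], [31, 53, 85]] [[53, 108, 181], [59, 121, 200]]
0.1 [[397.9016415574969, 232.48294966858475], [369.125609320729, 237.09183267298164]] [[45, 46, 49], [38, 55, 89]] [[65, 137, 220], [65, 137, 220]]
0.15 [[399.1777816492199, 231.82944913380157], [370.1508884762223, 236.4783380023267]] [[72, 81, 89], [36, 52, 83]] [[65, 141, 224], [66, 140, 223]]
0.2 [[400.4313457612873, 230.96593052729008], [371.15228391430946, 235.65320023340905]] [[128, 145, 158], [30, 45, 73]] [[66, 144, 228], [67, 142, 227]]
0.28 [[402.3791295222164, 229.13937847437245], [372.6956413446844, 233.88406235726038]] [[43, 52, 60], [76, 72, 76]] [[68, 145, 229], [66, 141, 225]]
```

>>> {"op": "move_arm", "data": {"series": [0,4,0,0,0,0,0,3,0,0,0,0,0,0,0,0,0,0]}}

```text
time_s: 52.4
eef_pos: [0.4711, -0.2722, 0.1076]
tool_rot: [-1.571, -0.003, 0.169]
contact_force: [-4.5, 1.1, 12.4]
finger_gap: 0.001
```

>>> {"op": "move_arm", "data": {"series": [0,3,0,0,0,0,0,0,0,0,0,0]}}

```text
time_s: 52.6
eef_pos: [0.4713, -0.2723, 0.1073]
tool_rot: [-1.571, -0.002, 0.169]
contact_force: [-9.2, 4.2, 27.6]
finger_gap: -0.004
```

>>> {"op": "move_arm", "data": {"series": [0,-20,0,0,0,0,0,-40,0,0,0,0,0,-50,0,0,0,0,-40,-40,0,0,0,0,-45,0,0,0,0,0,-45,0,0,0,0,0,-45,0,0,0,0,0,0,0,0,0,0,0,0,0,0,0,0,0,0,0,0,0,0,0]}}

```text
time_s: 53.6
eef_pos: [0.3033, -0.3006, 0.2477]
tool_rot: [-1.571, -0.004, 0.169]
contact_force: [1.0, 0.6, 0.2]
finger_gap: -0.005
```

```bash
python3 chk.py; python3 -c "
from h import *
t=grab('top','zt');s=grab('scene','zs'); st=readout.observe(); print(st['eef_pos'],st['contact_force'],st['time_s'])
r=cv2.imread('pics/a_top.png'); rs=cv2.imread('pics/a_scene.png')
def m(r,I,x,y,w=12):
    S=I[y-26:y+26,x-26:x+26]; T=r[y-w:y+w,x-w:x+w]; k=cv2.minMaxLoc(cv2.matchTemplate(S,T,cv2.TM_CCOEFF_NORMED)); return round(k[1],3),k[3][0]-26+w,k[3][1]-26+w
print('tread top',m(r,t['img'],125,272),'lid',m(r,t['img'],168,166),'tread scene',m(rs,s['img'],364,157),'lid scene',m(rs,s['img'],375,190))
# bar: find brown centroid near prediction for various clamp angles
for n,f in (('top',t),('scene',s)):
    b=f['img'].astype(int)
    for a in (0,.05,.1,.2,.3):
        P=[loc(PR,.075-.16*np.cos(a),y,.085+.16*np.sin(a)) for y in np.linspace(-.03,.03,25)]
        print(n,a,proj(f,[P[12]])[0],np.mean([b[int(round(y)),int(round(x))] for x,y in proj(f,P)],0))
"
```

```text
B 0.219 23 5
fresh 0.194 32 4
cup 0.998 0 0
tamper 0.998 0 0
[ 0.3036 -0.3005  0.2477] [ 0.0504  0.1864 -1.0379] 53.75
tread top (0.997, 0, 0) lid (0.999, 0, 0) tread scene (0.999, 0, 0) lid scene (1.0, 7, 0)
top 0 [380.6381 235.4987] [36.36 55.6  90.88]
top 0.05 [381.8149 235.2759] [36.52 55.72 91.  ]
top 0.1 [382.9761 234.8517] [36.6  56.08 91.36]
top 0.2 [385.2365 233.3817] [42.64 60.04 90.88]
top 0.3 [387.3879 231.0596] [69.64 72.28 83.  ]
scene 0 [159.5039 185.2206] [ 39.6   67.84 120.08]
scene 0.05 [158.9557 182.7324] [ 56.64 115.36 192.76]
scene 0.1 [158.4112 180.3291] [ 62.32 132.24 213.64]
scene 0.2 [157.3372 175.7992] [ 63.84 136.76 220.08]
scene 0.3 [156.2896 171.6764] [ 65.12 139.92 224.48]
```

```bash
python3 -c "
from h import *
from station import workorder
s=grab('scene'); ys=np.arange(172,198); pro=s['img'][172:198,148:171,2].astype(float).mean(1)
d=np.clip(pro.max()-pro-60,0,None); print(pro.round()); 
w=slice(8,19); c=(ys[w]*d[w]).sum()/d[w].sum(); print('bar row',c)
print(workorder.finish_job())"
```

```text
[225. 225. 223. 221. 219. 217. 216. 217. 214. 209. 198. 180. 155. 132.
 125. 141. 172. 206. 226. 233. 233. 232. 230. 229. 227. 225.]
bar row 185.68976279650437
the job is handed in; nothing more can be done
None
```

I carried out the changeover in full and handed the job in at about 54 s. No verdict is reported, so the result rests on my own checks below.

**What was done:**
- I swung the clamp open and pressed the pedal until the lid stood fully open. Then I dropped all four spent pods into the bin: three from the counter and the one from the cradle.
- I pinched the pedal tread and eased it back up, which shut the lid.
- I stood the fresh pod in the cradle and brought the clamp down to its stop, pressing the bar with up to about 28 N.

**One mishap:** the first grasp on the cradle pod closed above it and slipped off. A second, lower try took it out cleanly.

**Last checks:**
- **Spent pods:** an image before the lid was shut showed all four inside the bin. One was tilted and one upside down, but none was near the rim.
- **Pedal and lid:** the tread matched the start images with no shift in either view. The lid matched in the top view. In the scene view its match came out 7 pixels off sideways; I put that down to its plain surface, without confirming it.
- **Cup and tamper:** both unmoved.
- **Fresh pod:** upright in the cradle, within 2 mm of its axis before clamping. I could not see its depth under the clamp; that it is home follows from the clamp being shut.
- **Clamp:** the bar sits at row 185.7 in the scene image, against 185.2 expected when fully shut.
- **Robot:** clear of everything.

I had used up all 16 picture views by the end, so the final checks were numerical image comparisons, not pictures I looked at.

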